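# Turn the returned hopper lids red side up and ring for collection

## Robot

A 6-joint arm with a two-finger parallel gripper is mounted at the origin on the work surface. World frame = base frame: x ahead of the robot, y to its left, z up, the work surface at z = 0. Lengths are in m, angles in rad, forces in N, time in s.
With the tool pointing down it reaches from about 0.225 to 0.875 m from the base axis. Payload 3.4 kg.
Tool frame: the origin (TCP) lies where the fingers leave the gripper's body, on its centre line; the fingertips stand 73 mm ahead of it and the grasp point (between the pads) lies 54 mm ahead of it (manip.pinch_z is the distance from the TCP to the grasp point, in m); z points along the fingers, y is the line along which they close (so a half turn about z gives the same grasp; the last joint's range is limited). The gripper opens to 85 mm and grips with 20 to 120 N. Pads are 22 mm wide; open, the fingers measure 114 mm over their backs; the gripper's body (76 mm by 85 mm) begins 54 mm behind the grasp point. The pads swing forward as they close: fully open they stand 13 mm farther back than shut.
Start: joints at [1.208, 0.276, 1.505, -0, 1.361, -0.121], TCP at [0.138, 0.558, 0.304] pointing down, gripper open.
Joint ranges: [-2.89, 2.89], [-0.75, 2.08], [0.22, 2.7], [-1.18, 4.32], [0.11, 2.71], [-2.7, 2.7]. Speed limits (rad/s): [2.57, 2.57, 3.14, 3.14, 3.14, 3.14].

## Interface

Orientations are given as a unit quaternion [w, x, y, z].
In Python, from rig import readout, imaging, manip gives the robot as it stands. The module is installed in compiled form; this text tells all that it offers.
- The arm moves only by the tool servo_tool, never from a script. Its argument "moves" is a list of rows, each an object with "dp": the shift along the tool's x, y, z in units of 0.2 m (1.0 is 0.2 m), a list of three; "delta_rot": the turn, a rotation vector about the tool's x, y, z in units of 0.1 rad (1.0 is 0.1 rad), a list of three; "fingers": the opening, from 0 (shut) to 1 (fully open). In form: [{"dp": [dx, dy, dz], "delta_rot": [wx, wy, wz], "fingers": fingers}, ...]. A call has 1 to 5 rows; each row shifts and turns the commanded pose from where the row before left it, along the tool's axes as they then stand; what a row does not reach is not made up. A row lasts 1/10 s, in which the tool goes at most 50 mm and 8.59 degrees, less where a joint would pass 70% of its speed; a pose out of reach is approached as far as the arm can. A call with a number of a shift or a turn outside -1 to 1 is refused whole. A call with a gripper value outside its range is refused whole. The fingers move at their own pace and stop on an object; "force" is the grip in N (left out, the last holds). Time passes only in rows, so rows that do not move let the fingers close. It gives the time, the measured TCP pose, the force, the opening and the grip force at its end, in the units of the state.
- readout.get_state(): the state, without advancing time (a new reading comes with each control period).
- imaging.get_image(name): name is "side" or "top"; returns (picture, depth): 400x640x3 uint8, red, green, blue; 400x640 float32, m along the optical axis (not along the pixel's ray), 0 where there is no reading.
- imaging.calibration(name): a dict with "intrinsics" (3x3 intrinsics, pixels), "dist" ([k1, k2, p1, p2, k3] as OpenCV has them; the pictures are not rectified), "R" (3x3) and "t" (3): a world point X has camera coordinates R X + t. Camera axes: x right, y down, z forward; pixel columns grow to the right and rows downward; lengths in m; the calibration is good to about 2 mm. A picture is of the moment at which its call begins. calibration takes no time and is no camera call.
- manip.sign_off(): hands the job in; it is judged then, once.
The state is a dict: "clock": time; "qpos": joint angles; "qd": joint speeds; "effort": joint torques, N m; "position": TCP position; "ee_rot": TCP orientation; "contact_force": force on the tool from outside, world axes, zero at the start; "moment": the same for the moment, N m; "width": finger opening in m; "gripper_force": force on a finger pad.
Only numpy, scipy, OpenCV 4.12 (cv2) and the standard library are available. Lean on these libraries where they do the work, as an engineer would, in place of code of your own. Each camera call takes 0.05 s, during which the arm holds its last target. There are 200 camera calls.

## Task

Clear the wooden packing blocks off the green mat into the small open orange bin beside the mats. Lay all the feed-hopper lids from the cardboard sheet flat and side by side on the green mat, well within its edges, with the red outside facing up, turning over those that lie white side up; when all that is done, press the plunger of the desk bell fully down and let it come up again. Leave the drinker and the carton where they are.

Things in the scene. Friction and masses are not known exactly. Their poses are not given: they have to be found in the camera images.
- lid1: flat hopper lid, 84 x 60 x 16 mm, 0.12 kg; outside face red plastic with a white dot, inside face white with a black rubber seal frame. Origin at the centre of the block; x along the 84 mm length, y along the 60 mm width, z out of the red face (z up = red face up). Starts flat on the cardboard sheet, mostly white side up, one may be red side up. May be absent
- lid2: flat hopper lid, 84 x 60 x 16 mm, 0.12 kg; outside face red plastic with a white dot, inside face white with a black rubber seal frame. Origin at the centre of the block; x along the 84 mm length, y along the 60 mm width, z out of the red face (z up = red face up). Starts flat on the cardboard sheet, mostly white side up, one may be red side up. May be absent
- lid3: flat hopper lid, 84 x 60 x 16 mm, 0.12 kg; outside face red plastic with a white dot, inside face white with a black rubber seal frame. Origin at the centre of the block; x along the 84 mm length, y along the 60 mm width, z out of the red face (z up = red face up). Starts flat on the cardboard sheet, mostly white side up, one may be red side up. May be absent
- lid4: flat hopper lid, 84 x 60 x 16 mm, 0.12 kg; outside face red plastic with a white dot, inside face white with a black rubber seal frame. Origin at the centre of the block; x along the 84 mm length, y along the 60 mm width, z out of the red face (z up = red face up). Starts flat on the cardboard sheet, mostly white side up, one may be red side up. May be absent
- mat: thin green mat fixed on the bench, 290 x 290 mm, 2 mm thick, where the lids must go; origin at the centre of its underside (on the bench, z = 0), x and y along its edges. It lies left or right of the bell
- sheet: thin cardboard sheet fixed on the bench, 280 x 280 mm, 2 mm thick, where the lids start; origin at the centre of its underside. It lies on the other side of the bell from the mat
- plunger_top (a point): centre of the top face of the desk bell's plunger, a brass button 24 mm across, 65 mm above the bench when up. The bell is fixed: black base 74 mm across, steel dome 45 mm high
- plunger (a joint): how far the bell plunger is pressed down (m): 0 = up, 0.010 = down at its stop. A spring lifts it; it takes about 2 N to start and 6 N at the stop
- drinker: bystander: small white poultry drinker with a red foot 110 mm across, 136 mm high; origin under its centre
- carton: bystander: cardboard carton 60 x 100 mm, 80 mm high, beyond the bell; origin under its centre
- block1: plain light-wood packing block, 90 x 45 x 36 mm (x, y, z), 0.09 kg, lying on the green mat at the start, 36 mm side upright; origin at the centre of its underside
- block2: plain light-wood packing block, 90 x 45 x 36 mm (x, y, z), 0.09 kg, lying on the green mat at the start, 36 mm side upright; origin at the centre of its underside
- bin: small open orange bin for the packing blocks, fixed, 170 x 120 mm outside (x, y), 70 mm high, walls and floor 5 mm; origin under its centre. It stands at the outer side of one of the mats

How it is judged:
On the way, in this order (a step that is already met when the one before it is completed fails the run):
1. every lid present lies flat on the green mat, red side up, and both packing blocks are in the bin (angle between each of lid1, lid2, lid3, lid4's own z axis and vertical below 0.12 rad and z of each of lid1, lid2, lid3, lid4 in the frame of mat below 0.014 m and linear speed of each of lid1, lid2, lid3, lid4, block1, block2 below 0.03 m/s and x of lid1 in the frame of mat between -0.115 and 0.115 m and y of lid1 in the frame of mat between -0.115 and 0.115 m and x of lid2 in the frame of mat between -0.115 and 0.115 m and y of lid2 in the frame of mat between -0.115 and 0.115 m and x of lid3 in the frame of mat between -0.115 and 0.115 m and y of lid3 in the frame of mat between -0.115 and 0.115 m and x of lid4 in the frame of mat between -0.115 and 0.115 m and y of lid4 in the frame of mat between -0.115 and 0.115 m and x of block1 in the frame of bin between -0.085 and 0.085 m and y of block1 in the frame of bin between -0.06 and 0.06 m and z of each of block1, block2 in the frame of bin below 0.06 m and x of block2 in the frame of bin between -0.085 and 0.085 m and y of block2 in the frame of bin between -0.06 and 0.06 m), for 0.2 s.
2. then the bell plunger is pressed down to its stop (value of joint plunger above 0.008 m), for 0.05 s.
At the end, for the whole second after the job is handed in: Every lid lies at rest flat on the green mat, not on another lid, red face up within 0.12 rad, its centre within 115 mm of the mat's centre in x and y of the mat; both blocks rest in the orange bin; the bell, pressed 8 mm or more after that, is up again (below 2 mm) (all of step 1 and value of joint plunger below 0.002 m); the robot touches nothing.
It fails at once if the drinker is moved by more than 40 mm or knocked over (distance of drinker from where it was at the start of the episode above 0.04 m or angle between drinker's own z axis and vertical above 0.5 rad).
It fails at once if the carton is moved by more than 40 mm or knocked over (distance of carton from where it was at the start of the episode above 0.04 m or angle between carton's own z axis and vertical above 0.5 rad).
Of lid1, lid2, lid3, lid4 only 3 to 4 are there at a start; the rules pass over those that are not, and their reading is None.
At some moment in a run one of lid1, lid2, lid3, lid4, block1, block2 may be knocked a few centimetres aside while the robot is not near it.
Once in a run the grip may slacken for a moment while it holds something.
It also fails if it takes over 210 s, if anything falls off the work surface, if the arm or the gripper's body presses on something with over 40 N, if the wrist force passes 120 N, or if a joint passes its speed limit or range.

## Working session

There is one attempt and no reset: what is moved stays moved. The work goes in short steps, Python scripts to look and compute and a tool call to move; the robot and the scene stay as the last step left them, time stands still between calls to the robot, and variables do not carry over. Pictures are saved under pics/ and viewed, at most 14 in all, crops included, and the job is handed in when it is done.

Besides the shell and the picture viewer there is one more tool, called as name(argument=value, ...) on one line, values as JSON. servo_tool: Moves the arm, as the interface text tells. Its arguments: {"type":"object","properties":{"moves":{"type":"array"},"force":{"type":"number"}},"required":["moves"]}

```bash
mkdir -p pics
cat > h.py <<'E'
import numpy as np, cv2
from rig import readout, imaging, manip
def shot(name, fn=None):
    im,d=imaging.get_image(name)
    if fn: cv2.imwrite('pics/'+fn, cv2.cvtColor(im,cv2.COLOR_RGB2BGR))
    return im,d
def toworld(name,d,uv):
    c=imaging.calibration(name);K=np.array(c['intrinsics']);R=np.array(c['R']);t=np.array(c['t'])
    uv=np.array(uv,float).reshape(-1,1,2)
    n=cv2.undistortPoints(uv,K,np.array(c['dist'])).reshape(-1,2)
    return n,R,t
def onplane(name,uv,z):
    n,R,t=toworld(name,None,uv)
    rays=np.c_[n,np.ones(len(n))]@R; C=-R.T@t
    s=(z-C[2])/rays[:,2]
    return C+rays*s[:,None]
def cloud(name,d):
    h,w=d.shape;v,u=np.mgrid[:h,:w]
    n,R,t=toworld(name,d,np.stack([u,v],-1).reshape(-1,2))
    P=np.c_[n,np.ones(len(n))]*d.reshape(-1,1)
    return ((P-t)@R).reshape(h,w,3)
def quatR(q):
    from scipy.spatial.transform import Rotation as r
    return r.from_quat([q[1],q[2],q[3],q[0]])
E
python3 - <<'E'
from h import *
a,d=shot('top','t0.png');b,d2=shot('side','s0.png')
np.savez('f0.npz',a=a,d=d,b=b,d2=d2)
s=readout.get_state();print(s)
for n in('top','side'):
  c=imaging.calibration(n);print(n,c['R'],c['t'],c['intrinsics'])
print(manip.pinch_z)
E
```

```text
{'clock': 0.1, 'qpos': array([ 1.20800021e+00,  2.76542531e-01,  1.50603641e+00, -4.26119825e-07,
        1.36070596e+00, -1.21006441e-01]), 'qd': array([ 0.00109437, -0.00172061, -0.00227398, -0.00059449, -0.00070601,
        0.00014724]), 'effort': array([ 1.90330473e-03, -4.17697477e+01, -2.46408784e+01, -4.45393039e-05,
        5.84942507e-03, -2.71303185e-05]), 'position': array([0.13755695, 0.55792821, 0.30310806]), 'ee_rot': array([-2.02486876e-04,  1.20600476e-01,  9.92700765e-01, -8.21542471e-04]), 'contact_force': array([ 0.09617658, -0.52387529, -0.09153533]), 'moment': array([-0.01957887,  0.00684204, -0.01116848]), 'gripper_force': 0.0, 'width': 0.08536703681434703}
top [[-0.02067214 -0.99978528  0.00143348]
 [-0.99158675  0.02031933 -0.12783915]
 [ 0.12778257 -0.00406413 -0.99179388]] [0.009373   0.64165066 1.17149803] [[391.10130584   0.         312.61856443]
 [  0.         391.10130584 197.63005462]
 [  0.           0.           1.        ]]
side [[ 0.75775481 -0.65252569 -0.00422775]
 [-0.34148386 -0.39101544 -0.85469041]
 [ 0.55605433  0.64908948 -0.51912083]] [-0.47682202  0.26943601  1.18010043] [[517.45357173   0.         322.85250665]
 [  0.         517.45357173 192.47599929]
 [  0.           0.           1.        ]]
0.0539
```

View pics/t0.png

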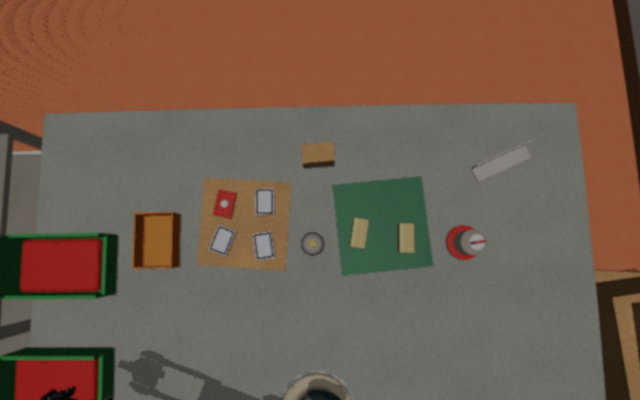

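View pics/s0.png

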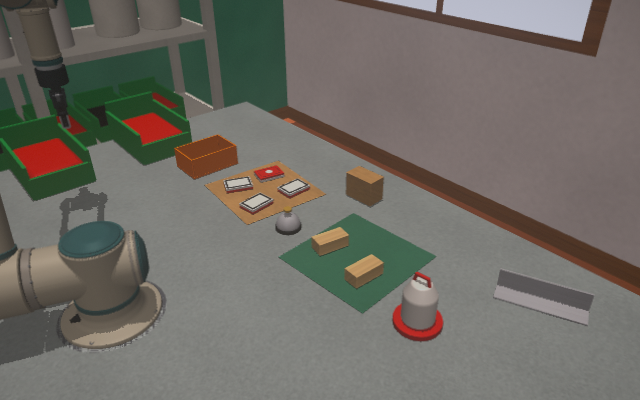

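The top view shows the sheet at px (245,225) with 4 lids: one red at (224,204), three white at (264,202), (222,240) and (263,246). The mat is at (382,226) with blocks at (360,233) and (406,238). The bin is at (156,240), the bell at (312,243), the drinker at (465,242) and the carton at (318,153).

```bash
cat >> h.py <<'E'
def rects(name,mask,z,amin=30):
    out=[]
    for c in cv2.findContours(mask.astype(np.uint8),cv2.RETR_EXTERNAL,cv2.CHAIN_APPROX_NONE)[0]:
        if cv2.contourArea(c)<amin: continue
        w=onplane(name,c.reshape(-1,2),z)[:,:2]*1000
        (cx,cy),(a,b),th=cv2.minAreaRect(w.astype(np.float32))
        if a<b: a,b,th=b,a,th+90
        th=(th+90)%180-90
        out.append((round(cx),round(cy),round(a),round(b),round(th)))
    return out   # centre mm, long, short, angle of long axis deg
def masks(im):
    h=cv2.cvtColor(im,cv2.COLOR_RGB2HSV).astype(int);H,S,V=h[...,0],h[...,1],h[...,2]
    k=np.ones((3,3),np.uint8)
    m={'green':(H>60)&(H<95)&(S>90)&(V>40),'red':((H<5)|(H>172))&(S>150)&(V>90),
       'white':(S<60)&(V>140),'wood':(H>15)&(H<32)&(S>60)&(V>140),'orange':(H>5)&(H<16)&(S>190)&(V>70),'card':(H>8)&(H<25)&(S>70)&(V>90)}
    return {q:cv2.morphologyEx(v.astype(np.uint8),cv2.MORPH_CLOSE,k) for q,v in m.items()}
def scene(name='top',im=None):
    if im is None: im,_=shot(name)
    M=masks(im);r={}
    if name=='top':
        for q in M: M[q][300:]=0;M[q][:140]=0
    ins=lambda L:[x for x in L if 250<x[0]<800 and abs(x[1])<600]
    for q,z,a in(('green',.002,800),('card',.002,800),('red',.018,60),('white',.018,60),('wood',.036,80),('orange',.07,200)):
        r[q]=ins(rects(name,M[q],z,a))
    return r
def st():
    s=readout.get_state();R=quatR(s['ee_rot']).as_matrix()
    print('t',round(s['clock'],2),'p',np.round(s['position']*1000,1),'xax',np.round(R[:,0],3),'yax',np.round(R[:,1],3),'z',np.round(R[:,2],3),'q',np.round(s['qpos'],2),'F',np.round(s['contact_force'],1),'w',round(s['width']*1000,1),'g',round(s['gripper_force'],1))
    return s,R
def to(p,yaw=None,s=None):
    """shift to world p (mm) in tool mm; and turn about tool z so that closing axis has world angle yaw (deg), tool down"""
    s,R=st();d=R.T@(np.array(p)-s['position']*1000);print('shift tool mm',np.round(d,1),'units',np.round(d/200,3))
    if yaw is not None:
        cur=np.degrees(np.arctan2(R[1,1],R[0,1]));e=(yaw-cur+90)%180-90
        print('turn about tool z, rad',round(-np.radians(e),3),'q6 after',round(s['qpos'][5]-np.radians(e),2))
E
python3 - <<'E'
from h import *
f=np.load('f0.npz')
for n,i,d in(('top','a','d'),('side','b','d2')):
    print(n,scene(n,f[i]))
P=cloud('top',f['d'])
for nm,(u,v) in dict(sheet=(243,225),lid=(224,200),mat=(382,220),blk=(406,238),bell=(312,243),bin=(156,240),bench=(300,300)).items(): print(nm,np.round(P[v-1:v+2,u-1:u+2].reshape(-1,3).mean(0)*1000))
for nm,z,uv in(('plungertop',.065,(313,243)),('drinker',.13,(476,242)),('drfoot',0.01,(462,242)),('carton',.08,(318,147)),('binctr',.07,(156,240))): print(nm,np.round(onplane('top',uv,z)*1000))
print(onplane('side',(287,210),.065)*1000, f['a'][243,305:320].tolist())
E
```

```text
top {'green': [(555, -222, 281, 281, 4)], 'card': [(522, 509, 183, 130, 0), (570, 216, 281, 280, -4)], 'red': [(494, -461, 103, 80, 0), (632, 275, 79, 57, -12)], 'white': [(498, 153, 60, 37, 8), (517, 283, 61, 37, -23), (636, 148, 61, 35, 0)], 'wood': [(453, 196, 67, 52, 65), (514, -291, 80, 34, -3), (531, -144, 82, 37, -10), (519, 478, 145, 78, 0)], 'orange': []}
side {'green': [(556, -257, 286, 219, 4)], 'card': [(568, 208, 297, 281, 86), (555, 546, 257, 244, -90)], 'red': [(477, -487, 106, 95, -54), (629, 273, 81, 65, -16)], 'white': [(563, -431, 93, 71, 24), (511, 19, 51, 40, 52), (495, 152, 81, 59, 7), (635, 149, 84, 59, 2), (515, 282, 82, 59, -22)], 'wood': [(513, -289, 89, 44, -2), (531, -143, 87, 44, -10)], 'orange': []}
sheet [564. 219.   1.]
lid [643. 277.  17.]
mat [ 570. -223.    3.]
blk [ 511. -289.   38.]
bell [502.   1.  65.]
bin [521. 496.   4.]
bench [327.  42.  -1.]
plungertop [[502.  -2.  65.]]
drinker [[ 493. -467.  130.]]
drfoot [[ 495. -472.   10.]]
carton [[792. -23.  80.]]
binctr [[519. 469.  70.]]
[[494.01115414  -7.10120362  65.        ]] [[113, 109, 106], [120, 116, 112], [121, 115, 111], [126, 118, 99], [138, 126, 82], [144, 131, 68], [146, 132, 68], [146, 132, 67], [145, 130, 65], [145, 129, 65], [136, 122, 69], [121, 109, 83], [115, 109, 102], [116, 111, 109], [111, 108, 105]]
```

servo_tool(moves=[{"dp":[-0.1375,-0.147,0.0375],"delta_rot":[0,0,0],"fingers":0.85},{"dp":[-0.1375,-0.147,0.0375],"delta_rot":[0,0,0],"fingers":0.85},{"dp":[-0.1375,-0.147,0.0375],"delta_rot":[0,0,0],"fingers":0.85},{"dp":[-0.1375,-0.147,0.0375],"delta_rot":[0,0,0],"fingers":0.85},{"dp":[-0.1375,-0.147,0.0375],"delta_rot":[0,0,0],"fingers":0.85}], force=50)

```text
clock: 0.6
position: [0.2363, 0.381, 0.2658]
ee_rot: [-0.0, 0.12, 0.993, -0.0]
contact_force: [0.5, 0.1, -0.3]
width: 0.0727
gripper_force: 0.0
```

servo_tool(moves=[{"dp":[-0.1375,-0.147,0.0375],"delta_rot":[0,0,0],"fingers":0.85},{"dp":[-0.1375,-0.147,0.0375],"delta_rot":[0,0,0],"fingers":0.85},{"dp":[-0.1375,-0.147,0.0375],"delta_rot":[0,0,0],"fingers":0.85},{"dp":[-0.1375,-0.147,0.0375],"delta_rot":[0,0,0],"fingers":0.85},{"dp":[-0.1375,-0.147,0.0375],"delta_rot":[0,0,0],"fingers":0.85}])

```text
clock: 1.1
position: [0.3346, 0.2055, 0.2285]
ee_rot: [0.0, 0.12, 0.993, 0.0]
contact_force: [0.8, 1.3, 0.5]
width: 0.0727
gripper_force: 0.0
```

servo_tool(moves=[{"dp":[-0.1375,-0.147,0.0375],"delta_rot":[0,0,0],"fingers":0.85},{"dp":[-0.1375,-0.147,0.0375],"delta_rot":[0,0,0],"fingers":0.85},{"dp":[-0.1375,-0.147,0.0375],"delta_rot":[0,0,0],"fingers":0.85},{"dp":[-0.1375,-0.147,0.0375],"delta_rot":[0,0,0],"fingers":0.85},{"dp":[-0.1375,-0.147,0.0375],"delta_rot":[0,0,0],"fingers":0.85}])

```text
clock: 1.6
position: [0.4329, 0.0297, 0.191]
ee_rot: [-0.0, 0.121, 0.993, 0.0]
contact_force: [-0.4, 0.4, -0.2]
width: 0.0727
gripper_force: 0.0
```

servo_tool(moves=[{"dp":[-0.1375,-0.147,0.0375],"delta_rot":[0,0,0],"fingers":0.85},{"dp":[-0.1375,-0.147,0.0375],"delta_rot":[0,0,0],"fingers":0.85},{"dp":[-0.1375,-0.147,0.0375],"delta_rot":[0,0,0],"fingers":0.85},{"dp":[-0.1375,-0.147,0.0375],"delta_rot":[0,0,0],"fingers":0.85},{"dp":[-0.1375,-0.147,0.0375],"delta_rot":[0,0,-0.7],"fingers":0.85}])

```text
clock: 2.1
position: [0.5313, -0.1458, 0.1532]
ee_rot: [-0.0, 0.085, 0.996, 0.0]
contact_force: [0.0, 0.1, 0.2]
width: 0.0731
gripper_force: 0.0
```

Run:
```python
from h import *
a=scene('side');print(a['wood'])
for b in a['wood']: to((b[0],b[1],80),b[4]+90)
```

```text
[(513, -289, 90, 45, -2)]
t 2.15 p [ 535.4 -151.6  152.4] xax [-0.986  0.168 -0.005] yax [ 0.168  0.986 -0.005] z [ 0.004 -0.005 -1.   ] q [-0.4   0.37  1.77 -0.    0.99 -1.8 ] F [ 4.2 -5.3 -1.4] w 72.6 g 0.0
shift tool mm [  -0.6 -138.9   73. ] units [-0.003 -0.694  0.365]
turn about tool z, rad -0.134 q6 after -1.93
```

servo_tool(moves=[{"dp":[0,0,0],"delta_rot":[0,0,0],"fingers":0.85},{"dp":[0,0,0.12],"delta_rot":[0,0,0],"fingers":0.85},{"dp":[0,0,0.12],"delta_rot":[0,0,0],"fingers":0.85},{"dp":[0,0,0.12],"delta_rot":[0,0,0],"fingers":0.85},{"dp":[0,0,0],"delta_rot":[0,0,0],"fingers":0.85}])

```text
clock: 2.65
position: [0.5279, -0.1422, 0.0793]
ee_rot: [-0.004, 0.086, 0.996, 0.001]
contact_force: [-1.1, 0.7, 0.2]
width: 0.0729
gripper_force: 0.0
```

servo_tool(moves=[{"dp":[0,0,0],"delta_rot":[0,0,0],"fingers":0},{"dp":[0,0,0],"delta_rot":[0,0,0],"fingers":0},{"dp":[0,0,0],"delta_rot":[0,0,0],"fingers":0},{"dp":[0,0,0],"delta_rot":[0,0,0],"fingers":0},{"dp":[0,0,0],"delta_rot":[0,0,0],"fingers":0}])

```text
clock: 3.15
position: [0.5318, -0.1444, 0.0834]
ee_rot: [0.001, 0.086, 0.996, -0.0]
contact_force: [-0.2, 1.2, 5.9]
width: 0.0441
gripper_force: 53.8
```

servo_tool(moves=[{"dp":[0,0,-0.15],"delta_rot":[0,0,0],"fingers":0},{"dp":[0,0,-0.2],"delta_rot":[0,0,0],"fingers":0},{"dp":[0,0,-0.2],"delta_rot":[0,0,0],"fingers":0},{"dp":[0,0,-0.1],"delta_rot":[0,0,0],"fingers":0},{"dp":[0,0,0],"delta_rot":[0,0,0],"fingers":0}])

```text
clock: 3.65
position: [0.5325, -0.145, 0.2155]
ee_rot: [0.004, 0.086, 0.996, -0.001]
contact_force: [0.7, -0.3, 0.1]
width: 0.0442
gripper_force: 52.8
```

Run:
```python
from h import *
to((520,458,180),90)
```

```text
t 3.65 p [ 532.5 -145.   215.5] xax [-0.985  0.171 -0.008] yax [ 0.171  0.985 -0.002] z [ 0.007 -0.003 -1.   ] q [-0.39  0.3   1.7   0.    1.13 -1.79] F [ 0.7 -0.3  0.1] w 44.2 g 52.8
shift tool mm [115.7 592.   33.6] units [0.579 2.96  0.168]
turn about tool z, rad -0.172 q6 after -1.96
```

servo_tool(moves=[{"dp":[0.045,0.23,0],"delta_rot":[0,0,0],"fingers":0},{"dp":[0.045,0.23,0],"delta_rot":[0,0,0],"fingers":0},{"dp":[0.045,0.23,0],"delta_rot":[0,0,0],"fingers":0},{"dp":[0.045,0.23,0],"delta_rot":[0,0,0],"fingers":0},{"dp":[0.045,0.23,0],"delta_rot":[0,0,0],"fingers":0}])

```text
clock: 4.15
position: [0.5246, 0.0916, 0.2103]
ee_rot: [-0.001, 0.086, 0.996, -0.0]
contact_force: [0.8, -0.0, -1.1]
width: 0.0443
gripper_force: 52.8
```

servo_tool(moves=[{"dp":[0.045,0.23,0],"delta_rot":[0,0,0],"fingers":0},{"dp":[0.045,0.23,0],"delta_rot":[0,0,0],"fingers":0},{"dp":[0.045,0.23,0],"delta_rot":[0,0,0],"fingers":0},{"dp":[0.045,0.23,0],"delta_rot":[0,0,0],"fingers":0},{"dp":[0.045,0.23,0],"delta_rot":[0,0,0],"fingers":0}])

```text
clock: 4.65
position: [0.5197, 0.3258, 0.21]
ee_rot: [-0.001, 0.086, 0.996, -0.001]
contact_force: [1.4, 0.3, -0.7]
width: 0.044
gripper_force: 52.8
```

servo_tool(moves=[{"dp":[0.045,0.23,0],"delta_rot":[0,0,0],"fingers":0},{"dp":[0.045,0.23,0],"delta_rot":[0,0,0],"fingers":0},{"dp":[0.045,0.23,0],"delta_rot":[0,0,0],"fingers":0},{"dp":[0,0,0.17],"delta_rot":[0,0,-0.9],"fingers":0},{"dp":[0,0,0.17],"delta_rot":[0,0,-0.8],"fingers":0}])

```text
clock: 5.15
position: [0.5172, 0.4667, 0.1419]
ee_rot: [0.0, -0.002, 1.0, 0.0]
contact_force: [-0.4, -0.4, -2.4]
width: 0.0442
gripper_force: 52.8
```

servo_tool(moves=[{"dp":[0,0,0],"delta_rot":[0,0,0],"fingers":0},{"dp":[0,0,0],"delta_rot":[0,0,0],"fingers":0},{"dp":[0,0,0],"delta_rot":[0,0,0],"fingers":0}])

```text
clock: 5.45
position: [0.5188, 0.4651, 0.1453]
ee_rot: [0.001, 0.002, 1.0, 0.001]
contact_force: [0.6, -0.5, -1.2]
width: 0.0441
gripper_force: 52.8
```

Run:
```python
from h import *
shot('side','s1.png')
to((520,464,145),90)
```

```text
t 5.5 p [519.  465.2 145.8] xax [-1.     0.003 -0.003] yax [0.003 1.    0.002] z [ 0.003  0.002 -1.   ] q [ 0.63  0.56  1.44  0.    1.13 -0.94] F [ 0.7  0.4 -0.3] w 44.1 g 52.8
shift tool mm [-1.  -1.2  0.8] units [-0.005 -0.006  0.004]
turn about tool z, rad -0.003 q6 after -0.94
```

View pics/s1.png

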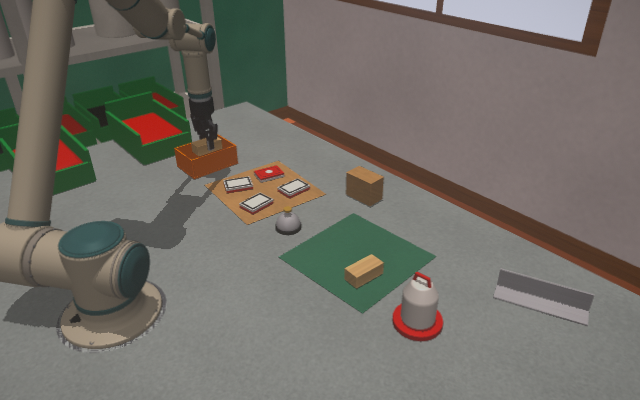

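The block (px 207,145) is held over the bin, and the other one lies at (365,270). I'll release this one and go for the second.

servo_tool(moves=[{"dp":[0,0,0],"delta_rot":[0,0,0],"fingers":0.7},{"dp":[0,0,0],"delta_rot":[0,0,0],"fingers":0.7},{"dp":[0,0,0],"delta_rot":[0,0,0],"fingers":0.7},{"dp":[0,0,-0.17],"delta_rot":[0,0,0],"fingers":0.7},{"dp":[0,0,-0.17],"delta_rot":[0,0,0],"fingers":0.85}])

```text
clock: 6.0
position: [0.5173, 0.4644, 0.2117]
ee_rot: [-0.001, 0.001, 1.0, -0.001]
contact_force: [0.1, 1.0, 0.8]
width: 0.072
gripper_force: 0.0
```

servo_tool(moves=[{"dp":[0,-0.236,0],"delta_rot":[0,0,0],"fingers":0.85},{"dp":[0,-0.236,0],"delta_rot":[0,0,0],"fingers":0.85},{"dp":[0,-0.236,0],"delta_rot":[0,0,0],"fingers":0.85},{"dp":[0,-0.236,0],"delta_rot":[0,0,0],"fingers":0.85},{"dp":[0,-0.236,0],"delta_rot":[0,0,0],"fingers":0.85}])

```text
clock: 6.5
position: [0.5172, 0.2272, 0.2125]
ee_rot: [0.001, 0.001, 1.0, 0.0]
contact_force: [-0.1, -0.5, 0.3]
width: 0.0726
gripper_force: 0.0
```

servo_tool(moves=[{"dp":[0,-0.236,0],"delta_rot":[0,0,0],"fingers":0.85},{"dp":[0,-0.236,0],"delta_rot":[0,0,0],"fingers":0.85},{"dp":[0,-0.236,0],"delta_rot":[0,0,0],"fingers":0.85},{"dp":[0,-0.236,0],"delta_rot":[0,0,0],"fingers":0.85},{"dp":[0,-0.236,0],"delta_rot":[0,0,0],"fingers":0.85}])

```text
clock: 7.0
position: [0.5168, -0.009, 0.2126]
ee_rot: [0.001, 0.001, 1.0, -0.0]
contact_force: [0.5, 0.3, -0.0]
width: 0.0728
gripper_force: 0.0
```

servo_tool(moves=[{"dp":[0,-0.236,0],"delta_rot":[0,0,0],"fingers":0.85},{"dp":[0,-0.236,0],"delta_rot":[0,0,0],"fingers":0.85},{"dp":[0,-0.236,0],"delta_rot":[0,0,0],"fingers":0.85},{"dp":[0,-0.236,0],"delta_rot":[0,0,0],"fingers":0.85},{"dp":[0,0,0],"delta_rot":[0,0,0],"fingers":0.85}])

```text
clock: 7.5
position: [0.5172, -0.2019, 0.2125]
ee_rot: [0.001, 0.004, 1.0, -0.002]
contact_force: [0.8, 1.2, 0.0]
width: 0.0723
gripper_force: 0.0
```

Run:
```python
from h import *
a=scene('side');print(a['wood'],a['white'],a['red'])
to((513,-289,85),88)
```

```text
[(513, -289, 89, 44, -2)] [(299, -490, 70, 26, 1), (561, -430, 93, 78, 17), (503, 21, 70, 64, -10), (496, 152, 83, 59, 7), (631, 148, 76, 59, 2), (515, 282, 82, 59, -22), (652, 307, 213, 144, 8)] [(477, -487, 106, 95, -54), (629, 272, 82, 63, -12)]
t 7.55 p [ 516.7 -198.8  212.2] xax [-1.     0.007 -0.001] yax [ 0.007  1.    -0.001] z [ 0.001 -0.001 -1.   ] q [-0.49  0.31  1.7  -0.    1.13 -2.06] F [0.  0.2 0.4] w 72.7 g 0.0
shift tool mm [  3.3 -90.1 127.3] units [ 0.016 -0.451  0.636]
turn about tool z, rad 0.028 q6 after -2.03
```

servo_tool(moves=[{"dp":[0.008,-0.225,0],"delta_rot":[0,0,0.15],"fingers":0.85},{"dp":[0.008,-0.225,0],"delta_rot":[0,0,0.15],"fingers":0.85},{"dp":[0,0,0.23],"delta_rot":[0,0,0],"fingers":0.85},{"dp":[0,0,0.23],"delta_rot":[0,0,0],"fingers":0.85},{"dp":[0,0,0.175],"delta_rot":[0,0,0],"fingers":0.85}])

```text
clock: 8.05
position: [0.5119, -0.2841, 0.0831]
ee_rot: [-0.001, 0.016, 1.0, 0.001]
contact_force: [-0.6, 0.2, -0.2]
width: 0.0723
gripper_force: 0.0
```

servo_tool(moves=[{"dp":[0,0,0],"delta_rot":[0,0,0],"fingers":0.85},{"dp":[0,0,0],"delta_rot":[0,0,0],"fingers":0},{"dp":[0,0,0],"delta_rot":[0,0,0],"fingers":0},{"dp":[0,0,0],"delta_rot":[0,0,0],"fingers":0},{"dp":[0,0,0],"delta_rot":[0,0,0],"fingers":0}])

```text
clock: 8.55
position: [0.5141, -0.2864, 0.0875]
ee_rot: [0.002, 0.016, 1.0, -0.001]
contact_force: [0.4, 1.5, 8.1]
width: 0.0442
gripper_force: 54.1
```

servo_tool(moves=[{"dp":[0,0,0],"delta_rot":[0,0,0],"fingers":0},{"dp":[0,0,-0.15],"delta_rot":[0,0,0],"fingers":0},{"dp":[0,0,-0.25],"delta_rot":[0,0,0],"fingers":0},{"dp":[0,0,-0.23],"delta_rot":[0,0,0],"fingers":0},{"dp":[0,0,0],"delta_rot":[0,0,0],"fingers":0}])

```text
clock: 9.05
position: [0.5157, -0.288, 0.2188]
ee_rot: [0.006, 0.016, 1.0, -0.004]
contact_force: [1.6, 0.2, -1.0]
width: 0.0439
gripper_force: 53.2
```

Run:
```python
from h import *
print(scene('side')['wood']);to((520,477,145),90)
```

```text
[]
t 9.1 p [ 514.2 -286.9  215.4] xax [-0.999  0.032 -0.008] yax [ 0.032  0.999 -0.005] z [ 0.008 -0.005 -1.   ] q [-0.63  0.35  1.62  0.    1.16 -2.17] F [ 0.9 -0.8 -1.2] w 43.7 g 53.2
shift tool mm [ 19.  764.1  66.3] units [0.095 3.82  0.331]
turn about tool z, rad -0.032 q6 after -2.2
```

servo_tool(moves=[{"dp":[0.006,0.239,0],"delta_rot":[0,0,0],"fingers":0},{"dp":[0.006,0.239,0],"delta_rot":[0,0,0],"fingers":0},{"dp":[0.006,0.239,0],"delta_rot":[0,0,0],"fingers":0},{"dp":[0.006,0.239,0],"delta_rot":[0,0,0],"fingers":0},{"dp":[0.006,0.239,0],"delta_rot":[0,0,0],"fingers":0}])

```text
clock: 9.6
position: [0.5128, -0.0448, 0.2095]
ee_rot: [-0.001, 0.016, 1.0, 0.0]
contact_force: [1.0, -0.0, -1.0]
width: 0.044
gripper_force: 53.1
```

servo_tool(moves=[{"dp":[0.006,0.239,0],"delta_rot":[0,0,0],"fingers":0},{"dp":[0.006,0.239,0],"delta_rot":[0,0,0],"fingers":0},{"dp":[0.006,0.239,0],"delta_rot":[0,0,0],"fingers":0},{"dp":[0.006,0.239,0],"delta_rot":[0,0,0],"fingers":0},{"dp":[0.006,0.239,0],"delta_rot":[0,0,0],"fingers":0}])

```text
clock: 10.1
position: [0.5144, 0.194, 0.2095]
ee_rot: [-0.001, 0.016, 1.0, -0.0]
contact_force: [0.7, -0.4, -0.9]
width: 0.0439
gripper_force: 53.1
```

servo_tool(moves=[{"dp":[0.006,0.239,0],"delta_rot":[0,0,0],"fingers":0},{"dp":[0.006,0.239,0],"delta_rot":[0,0,0],"fingers":0},{"dp":[0.006,0.239,0],"delta_rot":[0,0,0],"fingers":0},{"dp":[0.006,0.239,0],"delta_rot":[0,0,0],"fingers":0},{"dp":[0.006,0.239,0],"delta_rot":[0,0,0],"fingers":0}])

```text
clock: 10.6
position: [0.5162, 0.4327, 0.209]
ee_rot: [-0.001, 0.016, 1.0, -0.001]
contact_force: [0.5, -0.3, -0.7]
width: 0.0437
gripper_force: 53.1
```

servo_tool(moves=[{"dp":[0.006,0.239,0],"delta_rot":[0,0,-0.3],"fingers":0},{"dp":[0,0,0.17],"delta_rot":[0,0,0],"fingers":0},{"dp":[0,0,0.17],"delta_rot":[0,0,0],"fingers":0},{"dp":[0,0,0],"delta_rot":[0,0,0],"fingers":0},{"dp":[0,0,0],"delta_rot":[0,0,0],"fingers":0}])

```text
clock: 11.1
position: [0.517, 0.4785, 0.1414]
ee_rot: [-0.002, 0.001, 1.0, -0.001]
contact_force: [-0.6, -1.0, -0.3]
width: 0.0438
gripper_force: 53.1
```

Run:
```python
from h import *
to((520,477,145),90)
```

```text
t 11.1 p [517.  478.5 141.4] xax [-1.     0.002  0.003] yax [ 0.002  1.    -0.002] z [-0.003 -0.002 -1.   ] q [ 0.65  0.58  1.42  0.    1.14 -0.92] F [-0.6 -1.  -0.3] w 43.8 g 53.1
shift tool mm [-3.  -1.5 -3.6] units [-0.015 -0.008 -0.018]
turn about tool z, rad -0.002 q6 after -0.92
```

servo_tool(moves=[{"dp":[0,0,0],"delta_rot":[0,0,0],"fingers":0.7},{"dp":[0,0,0],"delta_rot":[0,0,0],"fingers":0.7},{"dp":[0,0,0],"delta_rot":[0,0,0],"fingers":0.7},{"dp":[0,0,-0.25],"delta_rot":[0,0,0],"fingers":0.7},{"dp":[0,0,-0.25],"delta_rot":[0,0,0],"fingers":0.85}])

```text
clock: 11.6
position: [0.5173, 0.4785, 0.2433]
ee_rot: [-0.001, 0.001, 1.0, -0.001]
contact_force: [0.6, 0.5, 0.4]
width: 0.0718
gripper_force: 0.0
```

servo_tool(moves=[{"dp":[0,0,-0.1],"delta_rot":[0,0,0],"fingers":0.85},{"dp":[0,0,0],"delta_rot":[-0.8,0.6,0],"fingers":0.85},{"dp":[0,0,0],"delta_rot":[-0.8,0.6,0],"fingers":0.85},{"dp":[0,0,0],"delta_rot":[0,0,0],"fingers":0.85}])

```text
clock: 12.0
position: [0.5193, 0.4773, 0.2641]
ee_rot: [-0.059, 0.002, 0.995, 0.08]
contact_force: [0.3, -0.8, 0.3]
width: 0.0726
gripper_force: 0.0
```

Run:
```python
from h import *
st()
im,_=shot('top','t2.png');print(scene('top',im))
s=scene('side');print({q:s[q] for q in('red','white','wood')})
```

```text
t 12.0 p [519.3 477.3 264.1] xax [-0.993 -0.005  0.118] yax [0.014 0.987 0.16 ] z [-0.117  0.16  -0.98 ] q [ 0.56  0.49  1.28  0.2   1.39 -1.04] F [ 0.3 -0.8  0.3] w 72.6 g 0.0
{'green': [(555, -222, 281, 281, -86)], 'card': [(524, 510, 180, 130, -1), (570, 216, 281, 280, -4)], 'red': [(494, -461, 103, 80, 0), (632, 275, 79, 57, -12)], 'white': [(498, 153, 63, 38, 8), (517, 283, 63, 38, -22), (636, 148, 61, 35, 0)], 'wood': [(470, 478, 77, 46, 89), (450, 204, 89, 82, 36), (568, 478, 76, 47, 89), (634, 320, 116, 34, -4), (658, 208, 91, 80, -16), (787, -28, 87, 48, -73)], 'orange': []}
{'red': [(477, -487, 106, 94, -54), (629, 272, 82, 63, -12)], 'white': [(563, -430, 94, 73, 22), (510, 17, 56, 40, 52), (495, 152, 81, 59, 7), (631, 148, 75, 59, 2), (515, 282, 82, 59, -22)], 'wood': []}
```

View pics/t2.png

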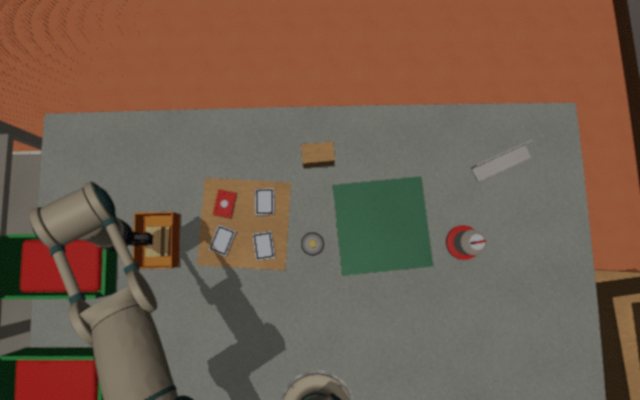

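Both blocks are in the bin (px 155,240). A leftward tilt gives positive q4, so the flip goes with the tool pointing to +y. Next I'll pick the white lid at (516,283).

servo_tool(moves=[{"dp":[0,0,0],"delta_rot":[0.8,-0.6,0],"fingers":0.85},{"dp":[0,0,0],"delta_rot":[0.8,-0.6,0],"fingers":0.85},{"dp":[0.03,-0.2325,0],"delta_rot":[0,0,0],"fingers":0.85},{"dp":[0.03,-0.2325,0],"delta_rot":[0,0,0],"fingers":0.88},{"dp":[0.03,-0.2325,0],"delta_rot":[0,0,0],"fingers":0.88}])

```text
clock: 12.6
position: [0.4984, 0.3396, 0.2629]
ee_rot: [0.001, -0.001, 1.0, -0.001]
contact_force: [1.2, 0.1, -0.3]
width: 0.075
gripper_force: 0.0
```

servo_tool(moves=[{"dp":[0.03,-0.2325,0],"delta_rot":[0,0,0],"fingers":0.88},{"dp":[0,0,0.15],"delta_rot":[0,0,0.95],"fingers":0.88},{"dp":[0,0,0.15],"delta_rot":[0,0,0.95],"fingers":0.88},{"dp":[0,0,0.15],"delta_rot":[0,0,0.95],"fingers":0.88},{"dp":[0,0,0.12],"delta_rot":[0,0,0.95],"fingers":0.88}])

```text
clock: 13.1
position: [0.4927, 0.2935, 0.1478]
ee_rot: [0.0, 0.191, 0.982, -0.001]
contact_force: [-0.5, -0.2, -0.1]
width: 0.0753
gripper_force: 0.0
```

servo_tool(moves=[{"dp":[0,0,0],"delta_rot":[0,0,0],"fingers":0.88},{"dp":[0,0,0],"delta_rot":[0,0,0],"fingers":0.88},{"dp":[0,0,0],"delta_rot":[0,0,0],"fingers":0.88}])

```text
clock: 13.4
position: [0.4943, 0.2941, 0.1505]
ee_rot: [0.001, 0.189, 0.982, 0.001]
contact_force: [-0.1, -0.3, -0.3]
width: 0.0752
gripper_force: 0.0
```

Run:
```python
from h import *
print(scene('side')['white']);to((495,291,86),68)
```

```text
[(563, -430, 93, 74, 21), (511, 16, 56, 43, 52), (495, 152, 81, 59, 7), (631, 148, 75, 59, 2), (534, 271, 56, 49, 80)]
t 13.45 p [494.3 294.  150.6] xax [-0.929  0.371 -0.003] yax [0.371 0.929 0.002] z [ 0.003  0.001 -1.   ] q [ 0.42  0.4   1.73 -0.    1.01 -0.77] F [0.2 0.7 0.8] w 75.2 g 0.0
shift tool mm [-1.6 -2.7 64.6] units [-0.008 -0.013  0.323]
turn about tool z, rad 0.004 q6 after -0.77
```

servo_tool(moves=[{"dp":[-0.008,-0.013,0.12],"delta_rot":[0,0,0],"fingers":0.88},{"dp":[0,0,0.12],"delta_rot":[0,0,0],"fingers":0.88},{"dp":[0,0,0.09],"delta_rot":[0,0,0],"fingers":0.88},{"dp":[0,0,0],"delta_rot":[0,0,0],"fingers":0.88},{"dp":[0,0,0],"delta_rot":[0,0,0],"fingers":0}], force=70)

```text
clock: 13.95
position: [0.4951, 0.2915, 0.0845]
ee_rot: [0.001, 0.19, 0.982, 0.002]
contact_force: [-2.6, 7.7, 11.9]
width: 0.0625
gripper_force: 6.0
```

servo_tool(moves=[{"dp":[0,0,0],"delta_rot":[0,0,0],"fingers":0},{"dp":[0,0,0],"delta_rot":[0,0,0],"fingers":0},{"dp":[0,0,0],"delta_rot":[0,0,0],"fingers":0},{"dp":[0,0,0],"delta_rot":[0,0,0],"fingers":0}])

```text
clock: 14.35
position: [0.4983, 0.2916, 0.0907]
ee_rot: [0.006, 0.189, 0.982, 0.004]
contact_force: [-1.3, -0.2, 22.3]
width: 0.0019
gripper_force: 11.3
```

servo_tool(moves=[{"dp":[0,0,-0.15],"delta_rot":[0,0,0],"fingers":0},{"dp":[0,0,-0.25],"delta_rot":[0,0,0],"fingers":0},{"dp":[0,0,-0.25],"delta_rot":[0,0,0],"fingers":0},{"dp":[0,0,-0.25],"delta_rot":[0,0,0],"fingers":0},{"dp":[0,0,-0.25],"delta_rot":[0,0,0],"fingers":0}])

```text
clock: 14.85
position: [0.4937, 0.2902, 0.3176]
ee_rot: [0.002, 0.19, 0.982, 0.001]
contact_force: [1.0, 0.1, -0.0]
width: -0.0001
gripper_force: 0.0
```

Run:
```python
from h import *
to((420,100,340),0)
```

```text
t 14.85 p [493.7 290.2 317.6] xax [-0.928  0.372 -0.003] yax [0.372 0.928 0.003] z [ 0.004  0.002 -1.   ] q [ 0.41  0.26  1.49 -0.    1.39 -0.78] F [ 1.   0.1 -0. ] w -0.1 g 0.0
shift tool mm [  -2.4 -203.9  -23. ] units [-0.012 -1.019 -0.115]
turn about tool z, rad 1.189 q6 after 0.41
```

The fingers rode over the lid. The tips stand 73 mm ahead only when shut, and about 66 mm at 60 mm width, so I need to go lower. I'll re-measure first.

Run:
```python
from h import *
print(scene('top')['white'],scene('side')['white'])
to((495,291,71),68)
```

```text
[(491, 587, 143, 27, -64), (498, 152, 62, 37, 8), (528, 283, 47, 37, -23), (636, 148, 61, 35, 0)] [(562, -430, 93, 73, 22), (510, 17, 56, 40, 52), (495, 151, 80, 59, 8), (631, 148, 75, 59, 2), (529, 276, 54, 51, -22)]
t 14.95 p [496.9 291.6 323.6] xax [-0.928  0.372 -0.014] yax [0.372 0.928 0.014] z [ 0.018  0.008 -1.   ] q [ 0.41  0.26  1.48 -0.    1.38 -0.78] F [0.4 0.8 0.1] w 0.0 g 0.0
shift tool mm [  5.1  -4.9 252.5] units [ 0.026 -0.024  1.262]
turn about tool z, rad 0.003 q6 after -0.78
```

servo_tool(moves=[{"dp":[0,0,0.2],"delta_rot":[0,0,0],"fingers":0.92},{"dp":[0,0,0.22],"delta_rot":[0,0,0],"fingers":0.92},{"dp":[0,0,0.22],"delta_rot":[0,0,0],"fingers":0.92},{"dp":[0,0,0.22],"delta_rot":[0,0,0],"fingers":0.92},{"dp":[0,0,0.18],"delta_rot":[0,0,0],"fingers":0.92}])

```text
clock: 15.45
position: [0.4938, 0.2902, 0.1043]
ee_rot: [0.001, 0.19, 0.982, 0.0]
contact_force: [0.5, 0.1, -0.5]
width: 0.0721
gripper_force: 0.0
```

servo_tool(moves=[{"dp":[0,0,0.13],"delta_rot":[0,0,0],"fingers":0.92},{"dp":[0,0,0.07],"delta_rot":[0,0,0],"fingers":0.92},{"dp":[0,0,0],"delta_rot":[0,0,0],"fingers":0.92}])

```text
clock: 15.75
position: [0.4943, 0.2904, 0.0654]
ee_rot: [0.0, 0.19, 0.982, 0.0]
contact_force: [-0.5, 0.1, 0.1]
width: 0.0786
gripper_force: 0.0
```

Run:
```python
from h import *
to((495,291,71),68)
```

```text
t 15.75 p [494.3 290.4  65.4] xax [-0.928  0.372 -0.001] yax [0.372 0.928 0.001] z [ 0.001  0.    -1.   ] q [ 0.41  0.5   1.82 -0.    0.82 -0.78] F [-0.5  0.1  0.1] w 78.6 g 0.0
shift tool mm [-0.4  0.8 -5.6] units [-0.002  0.004 -0.028]
turn about tool z, rad 0.003 q6 after -0.78
```

servo_tool(moves=[{"dp":[0,0,-0.02],"delta_rot":[0,0,0],"fingers":0.92},{"dp":[0,0,0],"delta_rot":[0,0,0],"fingers":0},{"dp":[0,0,0],"delta_rot":[0,0,0],"fingers":0},{"dp":[0,0,0],"delta_rot":[0,0,0],"fingers":0},{"dp":[0,0,0],"delta_rot":[0,0,0],"fingers":0}])

```text
clock: 16.25
position: [0.4953, 0.291, 0.0712]
ee_rot: [0.002, 0.19, 0.982, 0.001]
contact_force: [-0.9, 0.8, 8.7]
width: 0.0586
gripper_force: 73.2
```

servo_tool(moves=[{"dp":[0,0,-0.1],"delta_rot":[0,0,0],"fingers":0},{"dp":[0,0,-0.2],"delta_rot":[0,0,0],"fingers":0},{"dp":[0,0,-0.25],"delta_rot":[0,0,0],"fingers":0},{"dp":[0,0,-0.25],"delta_rot":[0,0,0],"fingers":0},{"dp":[0,0,-0.25],"delta_rot":[0,0,0],"fingers":0}])

```text
clock: 16.75
position: [0.4932, 0.2898, 0.2811]
ee_rot: [-0.0, 0.19, 0.982, -0.0]
contact_force: [1.4, -0.1, -1.4]
width: 0.0582
gripper_force: 74.9
```

servo_tool(moves=[{"dp":[0,0,-0.2],"delta_rot":[0,0,0],"fingers":0},{"dp":[0,0,-0.1],"delta_rot":[0,0,0],"fingers":0},{"dp":[0,0,0],"delta_rot":[0,0,0],"fingers":0}])

```text
clock: 17.05
position: [0.4948, 0.2906, 0.343]
ee_rot: [0.003, 0.19, 0.982, 0.002]
contact_force: [0.1, 0.5, -1.5]
width: 0.0587
gripper_force: 74.9
```

Run:
```python
from h import *
shot('side','s3.png')
to((420,150,320),0)
```

```text
t 17.1 p [493.9 290.2 340.2] xax [-0.928  0.373 -0.002] yax [0.373 0.928 0.002] z [ 0.003  0.001 -1.   ] q [ 0.41  0.25  1.45 -0.    1.44 -0.78] F [ 0.3  0.2 -3.6] w 58.6 g 74.9
shift tool mm [  16.4 -157.7   19.8] units [ 0.082 -0.788  0.099]
turn about tool z, rad 1.189 q6 after 0.41
```

View pics/s3.png

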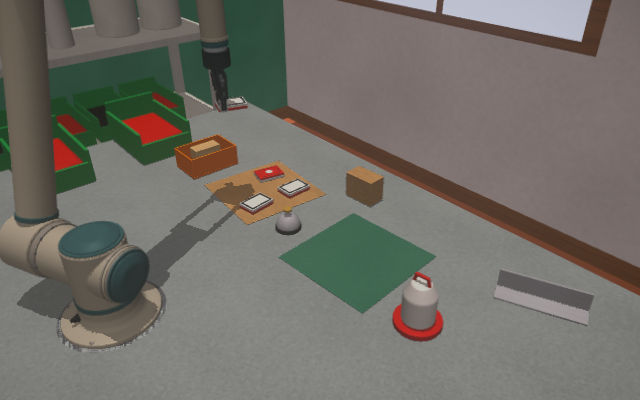

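The lid is held level (px 232,103), and both blocks are in the bin. Now I'll yaw to 0 and tilt.

servo_tool(moves=[{"dp":[0.02,-0.197,0.025],"delta_rot":[0,0,0],"fingers":0},{"dp":[0.02,-0.197,0.025],"delta_rot":[0,0,0],"fingers":0},{"dp":[0.02,-0.197,0.025],"delta_rot":[0,0,0],"fingers":0},{"dp":[0.02,-0.197,0.025],"delta_rot":[0,0,0],"fingers":0},{"dp":[0,0,0],"delta_rot":[0,0,0.99],"fingers":0}])

```text
clock: 17.6
position: [0.4156, 0.1463, 0.3156]
ee_rot: [-0.004, 0.241, 0.971, -0.003]
contact_force: [0.8, 0.2, -1.0]
width: 0.0585
gripper_force: 75.2
```

servo_tool(moves=[{"dp":[0,0,0],"delta_rot":[0,0,0.99],"fingers":0},{"dp":[0,0,0],"delta_rot":[0,0,0.99],"fingers":0},{"dp":[0,0,0],"delta_rot":[0,0,0.99],"fingers":0},{"dp":[0,0,0],"delta_rot":[0,0,0.99],"fingers":0},{"dp":[0,0,0],"delta_rot":[0,0,0.99],"fingers":0}])

```text
clock: 18.1
position: [0.419, 0.1496, 0.3163]
ee_rot: [-0.002, 0.471, 0.882, -0.002]
contact_force: [0.1, 1.3, -1.8]
width: 0.0588
gripper_force: 75.2
```

servo_tool(moves=[{"dp":[0,0,0],"delta_rot":[0,0,0.99],"fingers":0},{"dp":[0,0,0],"delta_rot":[0,0,0.99],"fingers":0},{"dp":[0,0,0],"delta_rot":[0,0,0.99],"fingers":0},{"dp":[0,0,0],"delta_rot":[0,0,0.99],"fingers":0},{"dp":[0,0,0],"delta_rot":[0,0,0.99],"fingers":0}])

```text
clock: 18.6
position: [0.419, 0.1496, 0.3163]
ee_rot: [-0.002, 0.672, 0.74, -0.002]
contact_force: [0.4, -1.0, -1.0]
width: 0.0587
gripper_force: 75.2
```

servo_tool(moves=[{"dp":[0,0,0],"delta_rot":[0,0,0.99],"fingers":0},{"dp":[0,0,0],"delta_rot":[0,1,0],"fingers":0},{"dp":[0,0,0],"delta_rot":[0,1,0],"fingers":0},{"dp":[0,0,0],"delta_rot":[0,1,0],"fingers":0},{"dp":[0,0,0],"delta_rot":[0,1,0],"fingers":0}])

```text
clock: 19.1
position: [0.4191, 0.1498, 0.3169]
ee_rot: [-0.143, 0.693, 0.693, 0.14]
contact_force: [0.1, 0.0, -1.7]
width: 0.0585
gripper_force: 75.1
```

servo_tool(moves=[{"dp":[0,0,0],"delta_rot":[0,1,0],"fingers":0},{"dp":[0,0,0],"delta_rot":[0,1,0],"fingers":0},{"dp":[0,0,0],"delta_rot":[0,1,0],"fingers":0},{"dp":[0,0,0],"delta_rot":[0,1,0],"fingers":0},{"dp":[0,0,0],"delta_rot":[0,0,0],"fingers":0}])

```text
clock: 19.6
position: [0.4193, 0.1487, 0.3155]
ee_rot: [-0.278, 0.653, 0.649, 0.273]
contact_force: [-0.1, 0.7, -2.1]
width: 0.0586
gripper_force: 75.2
```

Run:
```python
from h import *
st()
```

```text
t 19.6 p [419.3 148.7 315.5] xax [0.008 0.696 0.718] yax [ 1.    -0.003 -0.008] z [-0.004  0.718 -0.696] q [-0.31  0.11  1.93  0.76  1.45 -0.53] F [-0.1  0.7 -2.1] w 58.6 g 75.2
```

servo_tool(moves=[{"dp":[0,0,0],"delta_rot":[0,1,0],"fingers":0},{"dp":[0,0,0],"delta_rot":[0,1,0],"fingers":0},{"dp":[0,0,0],"delta_rot":[0,1,0],"fingers":0},{"dp":[0,0,0],"delta_rot":[0,1,0],"fingers":0},{"dp":[0,0,0],"delta_rot":[0,1,0],"fingers":0}])

```text
clock: 20.1
position: [0.4199, 0.1502, 0.318]
ee_rot: [-0.429, 0.563, 0.563, 0.427]
contact_force: [0.0, -0.1, -2.7]
width: 0.0587
gripper_force: 75.2
```

servo_tool(moves=[{"dp":[0,0,0],"delta_rot":[0,1,0],"fingers":0},{"dp":[0,0,0],"delta_rot":[0,0.8,0],"fingers":0},{"dp":[0,0,0],"delta_rot":[0,0,0],"fingers":0},{"dp":[0,0,0],"delta_rot":[0,0,0],"fingers":0}])

```text
clock: 20.5
position: [0.4202, 0.1503, 0.3181]
ee_rot: [-0.477, 0.523, 0.523, 0.475]
contact_force: [0.1, 0.2, -1.1]
width: 0.0587
gripper_force: 75.3
```

Run:
```python
from h import *
im,d=shot('side','s4.png')
to((370,150,110))
# lid cloud in side view: points near tool tip
s=readout.get_state();R=quatR(s['ee_rot']).as_matrix()
P=cloud('side',d);L=(P-s['position'])@R
m=(abs(L[...,1])<.028)&(L[...,2]>.035)&(L[...,2]<.09)&(abs(L[...,0])<.09)&(d>0)
q=L[m]*1000;print(len(q),np.percentile(q,[1,50,99],axis=0).round())
```

```text
t 20.55 p [420.2 150.3 318.6] xax [0.    0.093 0.996] yax [ 1.     0.002 -0.   ] z [-0.002  0.996 -0.093] q [-0.48  0.38  2.12  1.12  1.77 -1.  ] F [-0.3  0.1 -1.5] w 58.8 g 75.3
shift tool mm [-207.7  -50.1   19.3] units [-1.039 -0.251  0.097]
281 [[-70. -27.  47.]
 [-49.  -5.  53.]
 [ 15.  25.  70.]]
```

View pics/s4.png

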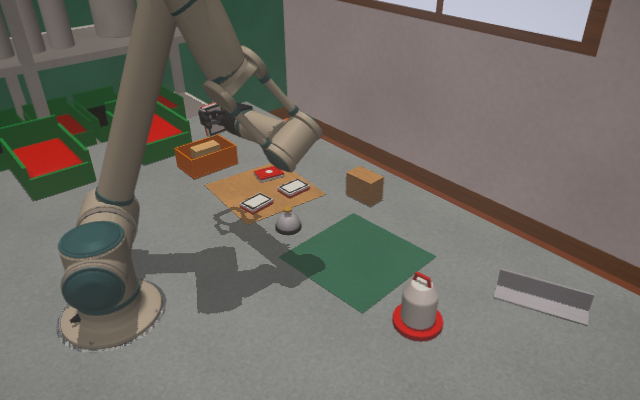

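The tilt works. The lid is vertical at px (208,115) and the forearm cylinder at (295,140) is clear. I'll lower it to the bench.

servo_tool(moves=[{"dp":[0,0,0],"delta_rot":[0,0.5,0],"fingers":0},{"dp":[-0.2,-0.06,0.01],"delta_rot":[0,0,0],"fingers":0},{"dp":[-0.2,-0.06,0.01],"delta_rot":[0,0,0],"fingers":0},{"dp":[-0.2,-0.06,0.01],"delta_rot":[0,0,0],"fingers":0},{"dp":[-0.2,-0.06,0.01],"delta_rot":[0,0,0],"fingers":0}])

```text
clock: 21.05
position: [0.3724, 0.1514, 0.1572]
ee_rot: [-0.488, 0.51, 0.513, 0.489]
contact_force: [1.5, -0.7, -2.6]
width: 0.059
gripper_force: 75.3
```

servo_tool(moves=[{"dp":[-0.2,0,0.01],"delta_rot":[0,0,0],"fingers":0},{"dp":[-0.1,0,0],"delta_rot":[0,0,0],"fingers":0},{"dp":[0,0,0],"delta_rot":[0,0,0],"fingers":0},{"dp":[0,0,0],"delta_rot":[0,0,0],"fingers":0}])

```text
clock: 21.45
position: [0.3728, 0.1508, 0.0991]
ee_rot: [-0.49, 0.51, 0.511, 0.49]
contact_force: [0.5, -0.4, -1.1]
width: 0.0588
gripper_force: 75.3
```

Run:
```python
from h import *
to((370,150,75))
```

```text
t 21.45 p [372.8 150.8  99.1] xax [-0.001  0.041  0.999] yax [1.    0.002 0.001] z [-0.001  0.999 -0.041] q [-0.54  0.91  2.34  1.04  1.48 -1.66] F [ 0.5 -0.4 -1.1] w 58.8 g 75.3
shift tool mm [-24.1  -2.9   0.2] units [-0.121 -0.014  0.001]
```

servo_tool(moves=[{"dp":[-0.06,0,0],"delta_rot":[0,0,0],"fingers":0},{"dp":[-0.04,0,0],"delta_rot":[0,0,0],"fingers":0},{"dp":[0,0,0],"delta_rot":[0,0,0],"fingers":0}])

```text
clock: 21.75
position: [0.3728, 0.1499, 0.078]
ee_rot: [-0.489, 0.51, 0.511, 0.489]
contact_force: [-0.5, 0.0, -1.2]
width: 0.0583
gripper_force: 75.3
```

servo_tool(moves=[{"dp":[-0.015,0,0],"delta_rot":[0,0,0],"fingers":0},{"dp":[0,0,0],"delta_rot":[0,0,0],"fingers":0}])

```text
clock: 21.95
position: [0.3724, 0.1499, 0.0756]
ee_rot: [-0.49, 0.51, 0.51, 0.489]
contact_force: [-0.2, -1.0, -1.0]
width: 0.0584
gripper_force: 75.3
```

servo_tool(moves=[{"dp":[-0.015,0,0],"delta_rot":[0,0,0],"fingers":0},{"dp":[0,0,0],"delta_rot":[0,0,0],"fingers":0}])

```text
clock: 22.15
position: [0.3724, 0.1498, 0.0725]
ee_rot: [-0.49, 0.51, 0.51, 0.489]
contact_force: [-0.2, 0.4, -1.5]
width: 0.0585
gripper_force: 75.3
```

servo_tool(moves=[{"dp":[-0.015,0,0],"delta_rot":[0,0,0],"fingers":0},{"dp":[0,0,0],"delta_rot":[0,0,0],"fingers":0}])

```text
clock: 22.35
position: [0.3724, 0.1499, 0.0716]
ee_rot: [-0.491, 0.509, 0.508, 0.491]
contact_force: [2.0, -1.6, 5.3]
width: 0.0585
gripper_force: 75.3
```

servo_tool(moves=[{"dp":[0,0,0],"delta_rot":[0,0,0],"fingers":0.74},{"dp":[0,0,0],"delta_rot":[0,0,0],"fingers":0.78},{"dp":[0,0,0],"delta_rot":[0,0,0],"fingers":0.95},{"dp":[0,0,0],"delta_rot":[0,0,0],"fingers":0.95},{"dp":[0,0,0],"delta_rot":[0,0,0],"fingers":0.95}])

```text
clock: 22.85
position: [0.3723, 0.1497, 0.0697]
ee_rot: [-0.49, 0.51, 0.51, 0.489]
contact_force: [-0.0, 0.0, 0.1]
width: 0.0811
gripper_force: 0.0
```

servo_tool(moves=[{"dp":[0,0,-0.05],"delta_rot":[0,0,0],"fingers":0.95},{"dp":[0,0,-0.1],"delta_rot":[0,0,0],"fingers":0.95},{"dp":[0,0,-0.15],"delta_rot":[0,0,0],"fingers":0.95},{"dp":[0,0,-0.15],"delta_rot":[0,0,0],"fingers":0.95},{"dp":[0,0,-0.15],"delta_rot":[0,0,0],"fingers":0.95}])

```text
clock: 23.35
position: [0.3723, 0.028, 0.0746]
ee_rot: [-0.49, 0.51, 0.51, 0.489]
contact_force: [0.6, 0.6, 0.2]
width: 0.0807
gripper_force: 0.0
```

Run:
```python
from h import *
st()
im,d=shot('top');P=cloud('top',d)
m=(P[...,2]>.03)&(P[...,2]<.11)&(P[...,0]>.3)&(P[...,0]<.43)&(P[...,1]>.14)&(P[...,1]<.3)
q=P[m]*1000;print(len(q),q.min(0) if len(q) else'',q.max(0) if len(q) else'',np.median(q,0) if len(q) else '')
print(scene('top',im)['red'],scene('top',im)['white'])
im,_=shot('side');cv2.imwrite('pics/s5.png',cv2.resize(im[80:280,150:400,::-1],None,fx=2,fy=2))
```

```text
t 23.35 p [372.3  28.   74.6] xax [0.    0.041 0.999] yax [ 1.     0.001 -0.   ] z [-0.001  0.999 -0.041] q [-0.77  0.94  2.19  0.8   1.53 -1.57] F [0.6 0.6 0.2] w 80.7 g 0.0
181 [344.78320119 197.78841664  30.17843399] [404.13871296 214.61418914  90.24942808] [375.56620741 201.94331919  81.70978385]
[(632, 275, 79, 57, -12)] [(366, -525, 167, 39, 44), (498, 152, 63, 38, 7), (491, -397, 159, 43, 47), (636, 148, 61, 35, 0)]
```

View pics/s5.png

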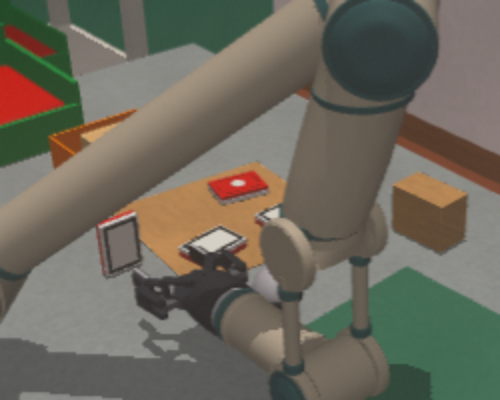

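The lid stands on its short edge at about (374,206), crop px (120,245), with the white side facing −y. Next I'll go over it, point the tool down with the fingers shut, and push its top toward −y.

servo_tool(moves=[{"dp":[0.24,0,0],"delta_rot":[0,0,0],"fingers":0},{"dp":[0.24,0,0],"delta_rot":[0,0,0],"fingers":0},{"dp":[0.24,0,0],"delta_rot":[0,0,0],"fingers":0},{"dp":[0.24,0,0],"delta_rot":[0,0,0],"fingers":0},{"dp":[0,0,0.22],"delta_rot":[0,0,0],"fingers":0}])

```text
clock: 23.95
position: [0.374, 0.0799, 0.2677]
ee_rot: [-0.485, 0.509, 0.513, 0.492]
contact_force: [0.9, -0.2, -1.6]
width: 0.0082
gripper_force: 0.0
```

servo_tool(moves=[{"dp":[0,0,0.22],"delta_rot":[0,0,0],"fingers":0},{"dp":[0,0,0.22],"delta_rot":[0,0,0],"fingers":0},{"dp":[0,0,0.22],"delta_rot":[0,0,0],"fingers":0},{"dp":[0,0,0.22],"delta_rot":[0,0,0],"fingers":0},{"dp":[0,0,0],"delta_rot":[0,-1,0],"fingers":0}])

```text
clock: 24.45
position: [0.3686, 0.2613, 0.2556]
ee_rot: [-0.468, 0.534, 0.534, 0.459]
contact_force: [0.0, 0.9, 0.9]
width: 0.0004
gripper_force: 0.0
```

servo_tool(moves=[{"dp":[0,0,0],"delta_rot":[0,-1,0],"fingers":0},{"dp":[0,0,0],"delta_rot":[0,-1,0],"fingers":0},{"dp":[0,0,0],"delta_rot":[0,-1,0],"fingers":0},{"dp":[0,0,0],"delta_rot":[0,-1,0],"fingers":0},{"dp":[0,0,0],"delta_rot":[0,-1,0],"fingers":0}])

```text
clock: 24.95
position: [0.3711, 0.2573, 0.2573]
ee_rot: [-0.316, 0.633, 0.633, 0.315]
contact_force: [-1.3, 0.7, -1.1]
width: 0.0003
gripper_force: 0.0
```

servo_tool(moves=[{"dp":[0,0,0],"delta_rot":[0,-1,0],"fingers":0},{"dp":[0,0,0],"delta_rot":[0,-1,0],"fingers":0},{"dp":[0,0,0],"delta_rot":[0,-1,0],"fingers":0},{"dp":[0,0,0],"delta_rot":[0,-1,0],"fingers":0},{"dp":[0,0,0],"delta_rot":[0,-1,0],"fingers":0}])

```text
clock: 25.45
position: [0.371, 0.257, 0.2572]
ee_rot: [-0.15, 0.691, 0.692, 0.149]
contact_force: [-0.5, 0.5, -0.3]
width: -0.0003
gripper_force: 0.0
```

servo_tool(moves=[{"dp":[0,0,0],"delta_rot":[0,-1,0],"fingers":0},{"dp":[0,0,0],"delta_rot":[0,-1,0],"fingers":0},{"dp":[0,0,0],"delta_rot":[0,-1,0],"fingers":0},{"dp":[0,0,0],"delta_rot":[0,-1,0],"fingers":0},{"dp":[0,0,0],"delta_rot":[0,-0.3,0],"fingers":0}])

```text
clock: 25.95
position: [0.3713, 0.2582, 0.2571]
ee_rot: [0.001, 0.706, 0.709, -0.001]
contact_force: [0.4, -0.5, 0.4]
width: -0.0
gripper_force: 0.0
```

Run:
```python
from h import *
to((374,250,143),0)
im,d=shot('top');P=cloud('top',d)
m=(P[...,2]>.03)&(P[...,2]<.11)&(P[...,0]>.3)&(P[...,0]<.43)&(P[...,1]>.14)&(P[...,1]<.3)
q=P[m]*1000;print(len(q),q.min(0) if len(q) else'',q.max(0) if len(q) else'',np.median(q,0) if len(q) else '')
```

```text
t 25.95 p [371.3 258.2 257.1] xax [-0.004  1.    -0.003] yax [ 1.     0.004 -0.001] z [-0.001 -0.003 -1.   ] q [ 0.45  0.13  1.83 -0.    1.19  0.45] F [ 0.4 -0.5  0.4] w -0.0 g 0.0
shift tool mm [ -7.9   2.8 114.1] units [-0.039  0.014  0.57 ]
turn about tool z, rad 0.004 q6 after 0.46
177 [344.96785426 197.64623331  30.15676941] [404.22029714 214.46111797  88.82937025] [374.78233    202.34291234  81.35972835]
```

servo_tool(moves=[{"dp":[0,0.01,0.19],"delta_rot":[0,0,0],"fingers":0},{"dp":[0,0,0.19],"delta_rot":[0,0,0],"fingers":0},{"dp":[0,0,0.19],"delta_rot":[0,0,0],"fingers":0},{"dp":[0,0,0],"delta_rot":[0,0,0],"fingers":0},{"dp":[-0.06,0,0],"delta_rot":[0,0,0],"fingers":0}])

```text
clock: 26.5
position: [0.3743, 0.2453, 0.1435]
ee_rot: [-0.001, 0.707, 0.708, -0.0]
contact_force: [0.7, -1.1, 0.4]
width: -0.0002
gripper_force: 0.0
```

servo_tool(moves=[{"dp":[-0.05,0,0],"delta_rot":[0,0,0],"fingers":0},{"dp":[-0.04,0,0],"delta_rot":[0,0,0],"fingers":0},{"dp":[-0.04,0,0],"delta_rot":[0,0,0],"fingers":0},{"dp":[-0.04,0,0],"delta_rot":[0,0,0],"fingers":0},{"dp":[-0.04,0,0],"delta_rot":[0,0,0],"fingers":0}])

```text
clock: 27.0
position: [0.3745, 0.2027, 0.144]
ee_rot: [0.0, 0.707, 0.707, 0.0]
contact_force: [0.5, -0.3, 0.1]
width: -0.0003
gripper_force: 0.0
```

servo_tool(moves=[{"dp":[-0.04,0,0],"delta_rot":[0,0,0],"fingers":0},{"dp":[-0.04,0,0],"delta_rot":[0,0,0],"fingers":0},{"dp":[-0.04,0,0],"delta_rot":[0,0,0],"fingers":0},{"dp":[0,0,-0.15],"delta_rot":[0,0,0],"fingers":0},{"dp":[0.1,0,-0.15],"delta_rot":[0,0,0],"fingers":0.92}])

```text
clock: 27.5
position: [0.3734, 0.1976, 0.2033]
ee_rot: [-0.0, 0.708, 0.707, -0.002]
contact_force: [1.2, 0.5, -0.3]
width: 0.0137
gripper_force: 0.0
```

Run:
```python
from h import *
print(scene('side')['red'],scene('top')['red'])
st()
```

```text
[(477, -487, 106, 95, -54), (371, 144, 88, 58, 89), (629, 271, 83, 64, -12)] [(375, 150, 77, 58, 90), (495, -461, 101, 80, 0), (632, 275, 79, 57, -13)]
t 27.6 p [377.  201.1 206.8] xax [-0.002  1.     0.004] yax [1.    0.002 0.008] z [ 0.008  0.004 -1.   ] q [0.33 0.13 1.96 0.   1.04 0.32] F [-0.3  0.5  0.4] w 28.5 g 0.0
```

The flip worked: a red lid lies at (373,149). I'll pick it up and place it on mat slot B (624,−272).

servo_tool(moves=[{"dp":[-0.13,-0.01,0],"delta_rot":[0,0,0],"fingers":0.92},{"dp":[-0.13,-0.01,0.1],"delta_rot":[0,0,0],"fingers":0.92},{"dp":[0,0,0.2],"delta_rot":[0,0,0],"fingers":0.92},{"dp":[0,0,0.2],"delta_rot":[0,0,0],"fingers":0.92},{"dp":[0,0,0.1],"delta_rot":[0,0,0],"fingers":0.92}])

```text
clock: 28.1
position: [0.3681, 0.1463, 0.0807]
ee_rot: [-0.001, 0.707, 0.707, -0.002]
contact_force: [-0.7, -0.6, 1.1]
width: 0.0782
gripper_force: 0.0
```

servo_tool(moves=[{"dp":[0,0,0],"delta_rot":[0,0,0],"fingers":0.92},{"dp":[0,0,0],"delta_rot":[0,0,0],"fingers":0.92}])

```text
clock: 28.3
position: [0.3702, 0.1472, 0.0832]
ee_rot: [-0.0, 0.707, 0.707, -0.001]
contact_force: [0.1, 0.3, -0.1]
width: 0.0785
gripper_force: 0.0
```

Run:
```python
from h import *
to((373,149,67),0)
```

```text
t 28.3 p [370.2 147.2  83.2] xax [-0.001  1.    -0.   ] yax [ 1.     0.001 -0.001] z [-0.001 -0.    -1.   ] q [0.2  0.28 2.18 0.   0.68 0.2 ] F [ 0.1  0.3 -0.1] w 78.5 g 0.0
shift tool mm [ 1.8  2.9 16.2] units [0.009 0.014 0.081]
turn about tool z, rad 0.001 q6 after 0.2
```

servo_tool(moves=[{"dp":[0.009,0.014,0.075],"delta_rot":[0,0,0],"fingers":0.92},{"dp":[0,0,0],"delta_rot":[0,0,0],"fingers":0.92},{"dp":[0,0,0],"delta_rot":[0,0,0],"fingers":0},{"dp":[0,0,0],"delta_rot":[0,0,0],"fingers":0},{"dp":[0,0,0],"delta_rot":[0,0,0],"fingers":0}])

```text
clock: 28.8
position: [0.3739, 0.1494, 0.0699]
ee_rot: [0.001, 0.707, 0.708, 0.001]
contact_force: [0.5, -0.3, 5.3]
width: 0.0582
gripper_force: 75.2
```

servo_tool(moves=[{"dp":[0,0,0],"delta_rot":[0,0,0],"fingers":0},{"dp":[0,0,-0.15],"delta_rot":[0,0,0],"fingers":0},{"dp":[0,0,-0.25],"delta_rot":[0,0,0],"fingers":0},{"dp":[0,0,-0.25],"delta_rot":[0,0,0],"fingers":0},{"dp":[-0.191,0.114,0],"delta_rot":[0,0,0],"fingers":0}])

```text
clock: 29.3
position: [0.3974, 0.1142, 0.2052]
ee_rot: [0.003, 0.704, 0.71, 0.006]
contact_force: [2.3, -0.1, -1.6]
width: 0.0582
gripper_force: 76.8
```

servo_tool(moves=[{"dp":[-0.191,0.114,0],"delta_rot":[0,0,0],"fingers":0},{"dp":[-0.191,0.114,0],"delta_rot":[0,0,0],"fingers":0},{"dp":[-0.191,0.114,0],"delta_rot":[0,0,0],"fingers":0},{"dp":[-0.191,0.114,0],"delta_rot":[0,0,0],"fingers":0},{"dp":[-0.191,0.114,0],"delta_rot":[0,0,0],"fingers":0}])

```text
clock: 29.8
position: [0.5104, -0.0814, 0.1994]
ee_rot: [0.0, 0.707, 0.707, 0.0]
contact_force: [1.1, -0.3, -2.1]
width: 0.0584
gripper_force: 76.8
```

servo_tool(moves=[{"dp":[-0.191,0.114,0],"delta_rot":[0,0,0],"fingers":0},{"dp":[-0.191,0.114,0],"delta_rot":[0,0,0],"fingers":0},{"dp":[-0.191,0.114,0],"delta_rot":[0,0,0],"fingers":0},{"dp":[-0.191,0.114,0],"delta_rot":[0,0,0],"fingers":0},{"dp":[-0.191,0.114,0],"delta_rot":[0,0,-0.7],"fingers":0}])

```text
clock: 30.3
position: [0.6247, -0.2721, 0.1992]
ee_rot: [0.0, 0.681, 0.732, 0.0]
contact_force: [0.4, 0.1, -0.6]
width: 0.0583
gripper_force: 76.8
```

servo_tool(moves=[{"dp":[0,0,0.2],"delta_rot":[0,0,0],"fingers":0},{"dp":[0,0,0.2],"delta_rot":[0,0,0],"fingers":0},{"dp":[0,0,0],"delta_rot":[0,0,0],"fingers":0},{"dp":[0,0,0],"delta_rot":[0,0,0],"fingers":0}])

```text
clock: 30.7
position: [0.624, -0.2704, 0.1187]
ee_rot: [-0.001, 0.682, 0.732, -0.0]
contact_force: [0.4, 0.3, -1.3]
width: 0.0579
gripper_force: 76.7
```

Run:
```python
from h import *
to((624,-272,72),4)
s=scene('side');print(s['red'],s['white'])
```

```text
t 30.7 p [ 624.  -270.4  118.7] xax [-0.071  0.997  0.001] yax [ 0.997  0.071 -0.001] z [-0.001  0.001 -1.   ] q [-0.51  0.57  1.51  0.    1.06 -0.58] F [ 0.4  0.3 -1.3] w 57.9 g 76.7
shift tool mm [-1.7 -0.1 46.7] units [-0.008 -0.     0.233]
turn about tool z, rad 0.001 q6 after -0.58
[(477, -487, 106, 95, -54), (670, -239, 67, 67, -85), (629, 272, 82, 63, -12)] [(579, -573, 92, 31, -2), (564, -426, 99, 78, 41), (682, -410, 80, 40, 26), (500, 24, 71, 65, -38), (564, -28, 99, 46, 89), (496, 152, 83, 59, 7), (634, 148, 83, 59, 2), (698, 74, 218, 80, 71), (644, 390, 263, 228, -25)]
```

servo_tool(moves=[{"dp":[-0.008,0,0.15],"delta_rot":[0,0,0],"fingers":0},{"dp":[0,0,0.085],"delta_rot":[0,0,0],"fingers":0},{"dp":[0,0,0],"delta_rot":[0,0,0],"fingers":0},{"dp":[0,0,0],"delta_rot":[0,0,0],"fingers":0.8},{"dp":[0,0,0],"delta_rot":[0,0,0],"fingers":0.85}])

```text
clock: 31.25
position: [0.6257, -0.2727, 0.0741]
ee_rot: [0.002, 0.681, 0.732, 0.001]
contact_force: [0.0, -0.3, 0.0]
width: 0.0728
gripper_force: 0.0
```

servo_tool(moves=[{"dp":[0,0,0],"delta_rot":[0,0,0],"fingers":0.85},{"dp":[0,0,-0.15],"delta_rot":[0,0,0],"fingers":0.85},{"dp":[0,0,-0.25],"delta_rot":[0,0,0],"fingers":0.92},{"dp":[0,0,-0.25],"delta_rot":[0,0,0],"fingers":0.92},{"dp":[0.2165,-0.0375,0],"delta_rot":[0,0,0],"fingers":0.92}])

```text
clock: 31.75
position: [0.6195, -0.2358, 0.2109]
ee_rot: [0.011, 0.683, 0.73, 0.002]
contact_force: [1.7, 1.6, 0.9]
width: 0.0782
gripper_force: 0.0
```

servo_tool(moves=[{"dp":[0.2165,-0.0375,0],"delta_rot":[0,0,0],"fingers":0.92},{"dp":[0.2165,-0.0375,0],"delta_rot":[0,0,0],"fingers":0.92},{"dp":[0.2165,-0.0375,0],"delta_rot":[0,0,0],"fingers":0.92},{"dp":[0.2165,-0.0375,0],"delta_rot":[0,0,0],"fingers":0.92},{"dp":[0.2165,-0.0375,0],"delta_rot":[0,0,0],"fingers":0.92}])

```text
clock: 32.25
position: [0.5607, -0.0148, 0.2024]
ee_rot: [0.001, 0.682, 0.732, 0.001]
contact_force: [0.8, 1.0, 0.1]
width: 0.0786
gripper_force: 0.0
```

servo_tool(moves=[{"dp":[0.2165,-0.0375,0],"delta_rot":[0,0,0],"fingers":0.92},{"dp":[0.2165,-0.0375,0],"delta_rot":[0,0,0],"fingers":0.92},{"dp":[0.2165,-0.0375,0],"delta_rot":[0,0,0],"fingers":0.92},{"dp":[0.2165,-0.0375,0],"delta_rot":[0,0,0],"fingers":0.92},{"dp":[0,0,0],"delta_rot":[0,0,1],"fingers":0.92}])

```text
clock: 32.75
position: [0.5172, 0.159, 0.2024]
ee_rot: [-0.001, 0.716, 0.698, 0.001]
contact_force: [0.4, -1.5, -0.1]
width: 0.0783
gripper_force: 0.0
```

servo_tool(moves=[{"dp":[0,0,0],"delta_rot":[0,0,1],"fingers":0.92},{"dp":[0,0,0],"delta_rot":[0,0,1],"fingers":0.92},{"dp":[0,0,0],"delta_rot":[0,0,1],"fingers":0.92},{"dp":[0,0,0],"delta_rot":[0,0,1],"fingers":0.92},{"dp":[0,0,0],"delta_rot":[0,0,1],"fingers":0.92}])

```text
clock: 33.25
position: [0.5191, 0.1544, 0.2023]
ee_rot: [0.0, 0.868, 0.496, 0.001]
contact_force: [0.6, -0.2, 0.1]
width: 0.0784
gripper_force: 0.0
```

servo_tool(moves=[{"dp":[0,0,0],"delta_rot":[0,0,1],"fingers":0.92},{"dp":[0,0,0],"delta_rot":[0,0,1],"fingers":0.92},{"dp":[0,0,0],"delta_rot":[0,0,1],"fingers":0.92},{"dp":[0,0,0],"delta_rot":[0,0,1],"fingers":0.92},{"dp":[0,0,0],"delta_rot":[0,0,1],"fingers":0.92}])

```text
clock: 33.75
position: [0.5191, 0.1544, 0.2023]
ee_rot: [0.0, 0.964, 0.266, 0.001]
contact_force: [-0.6, -0.9, 0.2]
width: 0.0783
gripper_force: 0.0
```

servo_tool(moves=[{"dp":[0,0,0],"delta_rot":[0,0,1],"fingers":0.92},{"dp":[0,0,0],"delta_rot":[0,0,1],"fingers":0.92},{"dp":[0,0,0],"delta_rot":[0,0,1],"fingers":0.92},{"dp":[0,0,0],"delta_rot":[0,0,1],"fingers":0.92},{"dp":[0,0,0],"delta_rot":[0,0,0],"fingers":0.92}])

```text
clock: 34.25
position: [0.5191, 0.1543, 0.2022]
ee_rot: [-0.0, 0.997, 0.071, 0.001]
contact_force: [0.7, 0.1, -0.7]
width: 0.0788
gripper_force: 0.0
```

Run:
```python
from h import *
to((518,155,69),-82)
for n in('side','top'):
    s=scene(n);print(s['red'],s['white'])
```

```text
t 34.25 p [519.1 154.3 202.2] xax [0.99  0.142 0.001] yax [ 0.142 -0.99  -0.   ] z [ 0.001  0.    -1.   ] q [0.16 0.3  1.74 0.   1.1  1.59] F [ 0.7  0.1 -0.7] w 78.8 g 0.0
shift tool mm [ -1.2  -0.8 133.2] units [-0.006 -0.004  0.666]
turn about tool z, rad 0.002 q6 after 1.59
[(477, -487, 106, 95, -54), (622, -272, 84, 62, -86), (629, 271, 83, 64, -12)] [(562, -430, 93, 76, 20), (510, 16, 55, 43, 49), (631, 148, 75, 59, 2)]
[(495, -461, 101, 80, 0), (625, -270, 83, 57, -86), (631, 275, 80, 57, -12)] [(538, 261, 121, 28, -80), (636, 148, 61, 35, 0)]
```

servo_tool(moves=[{"dp":[-0.006,-0.004,0.25],"delta_rot":[0,0,0],"fingers":0.92},{"dp":[0,0,0.22],"delta_rot":[0,0,0],"fingers":0.92},{"dp":[0,0,0.14],"delta_rot":[0,0,0],"fingers":0.92},{"dp":[0,0,0.055],"delta_rot":[0,0,0],"fingers":0.92},{"dp":[0,0,0],"delta_rot":[0,0,0],"fingers":0.92}])

```text
clock: 34.85
position: [0.5171, 0.1548, 0.0675]
ee_rot: [0.0, 0.997, 0.071, -0.001]
contact_force: [0.4, 0.1, 1.3]
width: 0.0787
gripper_force: 0.0
```

servo_tool(moves=[{"dp":[0,0,0],"delta_rot":[0,0,0],"fingers":0},{"dp":[0,0,0],"delta_rot":[0,0,0],"fingers":0},{"dp":[0,0,0],"delta_rot":[0,0,0],"fingers":0},{"dp":[0,0,0],"delta_rot":[0,0,0],"fingers":0},{"dp":[0,0,-0.1],"delta_rot":[0,0,0],"fingers":0}])

```text
clock: 35.35
position: [0.5167, 0.1547, 0.088]
ee_rot: [0.0, 0.997, 0.071, -0.001]
contact_force: [-0.7, -0.1, -1.3]
width: 0.0587
gripper_force: 75.2
```

servo_tool(moves=[{"dp":[0,0,-0.2],"delta_rot":[0,0,0],"fingers":0},{"dp":[0,0,-0.25],"delta_rot":[0,0,0],"fingers":0},{"dp":[0,0,-0.25],"delta_rot":[0,0,0],"fingers":0},{"dp":[0,0,-0.25],"delta_rot":[0,0,0],"fingers":0},{"dp":[0,0,-0.2],"delta_rot":[0,0,0],"fingers":0}])

```text
clock: 35.85
position: [0.5176, 0.1549, 0.3225]
ee_rot: [-0.0, 0.997, 0.071, 0.002]
contact_force: [0.5, -0.4, -0.2]
width: 0.0583
gripper_force: 75.2
```

Run:
```python
from h import *
to((420,150,318),0)
```

```text
t 35.85 p [517.6 154.9 322.5] xax [0.99  0.142 0.004] yax [ 0.142 -0.99  -0.   ] z [ 0.004  0.001 -1.   ] q [ 0.16  0.21  1.55 -0.    1.38  1.59] F [ 0.5 -0.4 -0.2] w 58.3 g 75.2
shift tool mm [-97.3  -9.    4.1] units [-0.487 -0.045  0.02 ]
turn about tool z, rad -1.429 q6 after 0.16
```

servo_tool(moves=[{"dp":[-0.2435,-0.02,0],"delta_rot":[0,0,0],"fingers":0},{"dp":[-0.2435,-0.02,0],"delta_rot":[0,0,0],"fingers":0},{"dp":[0,0,0],"delta_rot":[0,0,-1],"fingers":0},{"dp":[0,0,0],"delta_rot":[0,0,-1],"fingers":0},{"dp":[0,0,0],"delta_rot":[0,0,-1],"fingers":0}])

```text
clock: 36.35
position: [0.4192, 0.149, 0.3193]
ee_rot: [0.0, 0.975, 0.221, 0.001]
contact_force: [0.3, -0.1, -0.7]
width: 0.0585
gripper_force: 75.3
```

servo_tool(moves=[{"dp":[0,0,0],"delta_rot":[0,0,-1],"fingers":0},{"dp":[0,0,0],"delta_rot":[0,0,-1],"fingers":0},{"dp":[0,0,0],"delta_rot":[0,0,-1],"fingers":0},{"dp":[0,0,0],"delta_rot":[0,0,-1],"fingers":0},{"dp":[0,0,0],"delta_rot":[0,0,-1],"fingers":0}])

```text
clock: 36.85
position: [0.4197, 0.149, 0.319]
ee_rot: [0.0, 0.89, 0.456, 0.0]
contact_force: [-0.1, -0.1, -1.8]
width: 0.0584
gripper_force: 75.3
```

servo_tool(moves=[{"dp":[0,0,0],"delta_rot":[0,0,-1],"fingers":0},{"dp":[0,0,0],"delta_rot":[0,0,-1],"fingers":0},{"dp":[0,0,0],"delta_rot":[0,0,-1],"fingers":0},{"dp":[0,0,0],"delta_rot":[0,0,-1],"fingers":0},{"dp":[0,0,0],"delta_rot":[0,0,-1],"fingers":0}])

```text
clock: 37.35
position: [0.4197, 0.149, 0.319]
ee_rot: [0.0, 0.75, 0.662, 0.0]
contact_force: [-0.2, -0.0, -1.0]
width: 0.0582
gripper_force: 75.3
```

servo_tool(moves=[{"dp":[0,0,0],"delta_rot":[0,0,-1],"fingers":0},{"dp":[0,0,0],"delta_rot":[0,0,-0.29],"fingers":0},{"dp":[0,0,0],"delta_rot":[0,1,0],"fingers":0},{"dp":[0,0,0],"delta_rot":[0,1,0],"fingers":0},{"dp":[0,0,0],"delta_rot":[0,1,0],"fingers":0}])

```text
clock: 37.85
position: [0.4199, 0.1493, 0.3192]
ee_rot: [-0.106, 0.699, 0.699, 0.108]
contact_force: [-0.6, 0.8, -1.8]
width: 0.0583
gripper_force: 75.2
```

servo_tool(moves=[{"dp":[0,0,0],"delta_rot":[0,1,0],"fingers":0},{"dp":[0,0,0],"delta_rot":[0,1,0],"fingers":0},{"dp":[0,0,0],"delta_rot":[0,1,0],"fingers":0},{"dp":[0,0,0],"delta_rot":[0,1,0],"fingers":0},{"dp":[0,0,0],"delta_rot":[0,1,0],"fingers":0}])

```text
clock: 38.35
position: [0.4201, 0.1486, 0.319]
ee_rot: [-0.275, 0.651, 0.651, 0.277]
contact_force: [-0.7, 0.6, -0.8]
width: 0.0587
gripper_force: 75.2
```

servo_tool(moves=[{"dp":[0,0,0],"delta_rot":[0,1,0],"fingers":0},{"dp":[0,0,0],"delta_rot":[0,1,0],"fingers":0},{"dp":[0,0,0],"delta_rot":[0,1,0],"fingers":0},{"dp":[0,0,0],"delta_rot":[0,1,0],"fingers":0},{"dp":[0,0,0],"delta_rot":[0,1,0],"fingers":0}])

```text
clock: 38.85
position: [0.4204, 0.1485, 0.3186]
ee_rot: [-0.428, 0.563, 0.563, 0.429]
contact_force: [-0.5, 0.7, -1.1]
width: 0.058
gripper_force: 75.3
```

servo_tool(moves=[{"dp":[0,0,0],"delta_rot":[0,1,0],"fingers":0},{"dp":[0,0,0],"delta_rot":[0,1,0],"fingers":0},{"dp":[0,0,0],"delta_rot":[0,0.3,0],"fingers":0},{"dp":[0,0,0],"delta_rot":[0,0,0],"fingers":0}])

```text
clock: 39.25
position: [0.4204, 0.1488, 0.3177]
ee_rot: [-0.49, 0.511, 0.51, 0.489]
contact_force: [0.1, -0.2, -1.6]
width: 0.058
gripper_force: 75.3
```

Run:
```python
from h import *
to((373,150,95))
```

```text
t 39.25 p [420.4 148.8 317.7] xax [0.002 0.042 0.999] yax [ 1.    -0.    -0.002] z [-0.     0.999 -0.042] q [-0.48  0.41  2.14  1.14  1.8  -1.04] F [ 0.1 -0.2 -1.6] w 58.0 g 75.3
shift tool mm [-222.6  -46.9   10.4] units [-1.113 -0.234  0.052]
```

servo_tool(moves=[{"dp":[-0.2,-0.047,0.01],"delta_rot":[0,0,0],"fingers":0},{"dp":[-0.2,-0.047,0.01],"delta_rot":[0,0,0],"fingers":0},{"dp":[-0.2,-0.047,0.01],"delta_rot":[0,0,0],"fingers":0},{"dp":[-0.2,-0.047,0.01],"delta_rot":[0,0,0],"fingers":0},{"dp":[-0.2,-0.047,0.01],"delta_rot":[0,0,0],"fingers":0}])

```text
clock: 39.75
position: [0.3737, 0.1506, 0.1166]
ee_rot: [-0.487, 0.51, 0.513, 0.489]
contact_force: [1.4, -0.7, -2.2]
width: 0.0586
gripper_force: 75.3
```

servo_tool(moves=[{"dp":[-0.11,0,0],"delta_rot":[0,0,0],"fingers":0},{"dp":[-0.07,0,0],"delta_rot":[0,0,0],"fingers":0},{"dp":[0,0,0],"delta_rot":[0,0,0],"fingers":0},{"dp":[-0.02,0,0],"delta_rot":[0,0,0],"fingers":0},{"dp":[0,0,0],"delta_rot":[0,0,0],"fingers":0}])

```text
clock: 40.25
position: [0.3735, 0.1492, 0.0786]
ee_rot: [-0.489, 0.51, 0.511, 0.49]
contact_force: [1.0, 0.3, -0.8]
width: 0.0583
gripper_force: 75.3
```

servo_tool(moves=[{"dp":[-0.015,0,0],"delta_rot":[0,0,0],"fingers":0},{"dp":[0,0,0],"delta_rot":[0,0,0],"fingers":0}])

```text
clock: 40.45
position: [0.3733, 0.1491, 0.0755]
ee_rot: [-0.489, 0.51, 0.511, 0.49]
contact_force: [0.0, -0.3, -0.8]
width: 0.0585
gripper_force: 75.3
```

servo_tool(moves=[{"dp":[-0.015,0,0],"delta_rot":[0,0,0],"fingers":0},{"dp":[0,0,0],"delta_rot":[0,0,0],"fingers":0}])

```text
clock: 40.65
position: [0.3732, 0.149, 0.0721]
ee_rot: [-0.49, 0.51, 0.51, 0.49]
contact_force: [1.7, 0.2, -0.2]
width: 0.0583
gripper_force: 75.3
```

servo_tool(moves=[{"dp":[-0.015,0,0],"delta_rot":[0,0,0],"fingers":0},{"dp":[0,0,0],"delta_rot":[0,0,0],"fingers":0}])

```text
clock: 40.85
position: [0.3732, 0.1489, 0.0689]
ee_rot: [-0.49, 0.51, 0.51, 0.49]
contact_force: [0.1, 0.0, -1.0]
width: 0.0585
gripper_force: 75.3
```

servo_tool(moves=[{"dp":[-0.012,0,0],"delta_rot":[0,0,0],"fingers":0},{"dp":[0,0,0],"delta_rot":[0,0,0],"fingers":0}])

```text
clock: 41.05
position: [0.3732, 0.1488, 0.0666]
ee_rot: [-0.49, 0.51, 0.51, 0.49]
contact_force: [0.3, -0.7, -1.1]
width: 0.0585
gripper_force: 75.3
```

servo_tool(moves=[{"dp":[-0.01,0,0],"delta_rot":[0,0,0],"fingers":0},{"dp":[0,0,0],"delta_rot":[0,0,0],"fingers":0}])

```text
clock: 41.25
position: [0.373, 0.1488, 0.0658]
ee_rot: [-0.49, 0.509, 0.509, 0.491]
contact_force: [-0.6, -0.7, 2.8]
width: 0.0581
gripper_force: 75.4
```

servo_tool(moves=[{"dp":[0,0,0],"delta_rot":[0,0,0],"fingers":0.74},{"dp":[0,0,0],"delta_rot":[0,0,0],"fingers":0.78},{"dp":[0,0,0],"delta_rot":[0,0,0],"fingers":0.95},{"dp":[0,0,0],"delta_rot":[0,0,0],"fingers":0.95},{"dp":[0,0,0],"delta_rot":[0,0,0],"fingers":0.95}])

```text
clock: 41.75
position: [0.3731, 0.1487, 0.0648]
ee_rot: [-0.49, 0.51, 0.51, 0.49]
contact_force: [0.4, -0.1, 0.6]
width: 0.0811
gripper_force: 0.0
```

servo_tool(moves=[{"dp":[0,0,-0.05],"delta_rot":[0,0,0],"fingers":0.95},{"dp":[0,0,-0.1],"delta_rot":[0,0,0],"fingers":0.95},{"dp":[0,0,-0.15],"delta_rot":[0,0,0],"fingers":0.95},{"dp":[0,0,-0.15],"delta_rot":[0,0,0],"fingers":0.95},{"dp":[0,0,-0.15],"delta_rot":[0,0,0],"fingers":0.95}])

```text
clock: 42.25
position: [0.3729, 0.0271, 0.0698]
ee_rot: [-0.49, 0.51, 0.51, 0.49]
contact_force: [0.1, 0.3, -0.4]
width: 0.0808
gripper_force: 0.0
```

```bash
cat >> h.py <<'E'
def standing():
    im,d=shot('top');P=cloud('top',d)
    m=(P[...,2]>.03)&(P[...,2]<.11)&(P[...,0]>.3)&(P[...,0]<.43)&(P[...,1]>.14)&(P[...,1]<.3)
    q=P[m]*1000;print('standing',len(q),(q.min(0),q.max(0),np.median(q,0)) if len(q) else '')
E
python3 - <<'E'
from h import *
st();standing()
E
```

```text
t 42.25 p [372.9  27.1  69.8] xax [0.    0.041 0.999] yax [ 1. -0. -0.] z [ 0.     0.999 -0.041] q [-0.77  0.95  2.19  0.8   1.53 -1.57] F [ 0.1  0.3 -0.4] w 80.8 g 0.0
standing 176 (array([340.46996609, 196.33782499,  35.98077822]), array([400.85456379, 214.5382392 ,  88.24862211]), array([372.03234089, 201.39703857,  81.48347478]))
```

Standing at the same spot, so I'll repeat the sequence: over, tool down, push.

servo_tool(moves=[{"dp":[0.24,0,0],"delta_rot":[0,0,0],"fingers":0},{"dp":[0.24,0,0],"delta_rot":[0,0,0],"fingers":0},{"dp":[0.24,0,0],"delta_rot":[0,0,0],"fingers":0},{"dp":[0.24,0,0],"delta_rot":[0,0,0],"fingers":0},{"dp":[0,0,0.22],"delta_rot":[0,0,0],"fingers":0}])

```text
clock: 42.8
position: [0.375, 0.0782, 0.2629]
ee_rot: [-0.484, 0.51, 0.513, 0.493]
contact_force: [1.5, 0.7, -1.3]
width: 0.008
gripper_force: 0.0
```

servo_tool(moves=[{"dp":[0,0,0.22],"delta_rot":[0,0,0],"fingers":0},{"dp":[0,0,0.22],"delta_rot":[0,0,0],"fingers":0},{"dp":[0,0,0.22],"delta_rot":[0,0,0],"fingers":0},{"dp":[0,0,0.22],"delta_rot":[0,0,0],"fingers":0},{"dp":[0,0,0],"delta_rot":[0,-1,0],"fingers":0}])

```text
clock: 43.3
position: [0.3701, 0.2598, 0.2508]
ee_rot: [-0.467, 0.534, 0.534, 0.459]
contact_force: [-0.2, 0.6, 0.3]
width: 0.0003
gripper_force: 0.0
```

servo_tool(moves=[{"dp":[0,0,0],"delta_rot":[0,-1,0],"fingers":0},{"dp":[0,0,0],"delta_rot":[0,-1,0],"fingers":0},{"dp":[0,0,0],"delta_rot":[0,-1,0],"fingers":0},{"dp":[0,0,0],"delta_rot":[0,-1,0],"fingers":0},{"dp":[0,0,0],"delta_rot":[0,-1,0],"fingers":0}])

```text
clock: 43.8
position: [0.3727, 0.2558, 0.2528]
ee_rot: [-0.315, 0.633, 0.632, 0.316]
contact_force: [-0.2, -0.4, -0.7]
width: 0.0001
gripper_force: 0.0
```

servo_tool(moves=[{"dp":[0,0,0],"delta_rot":[0,-1,0],"fingers":0},{"dp":[0,0,0],"delta_rot":[0,-1,0],"fingers":0},{"dp":[0,0,0],"delta_rot":[0,-1,0],"fingers":0},{"dp":[0,0,0],"delta_rot":[0,-1,0],"fingers":0},{"dp":[0,0,0],"delta_rot":[0,-1,0],"fingers":0}])

```text
clock: 44.3
position: [0.3727, 0.2556, 0.2529]
ee_rot: [-0.149, 0.692, 0.691, 0.149]
contact_force: [-0.6, -0.9, 0.0]
width: -0.0002
gripper_force: 0.0
```

servo_tool(moves=[{"dp":[0,0,0],"delta_rot":[0,-1,0],"fingers":0},{"dp":[0,0,0],"delta_rot":[0,-1,0],"fingers":0},{"dp":[0,0,0],"delta_rot":[0,-1,0],"fingers":0},{"dp":[0,0,0],"delta_rot":[0,-1,0],"fingers":0},{"dp":[0,0,0],"delta_rot":[0,-0.3,0],"fingers":0}])

```text
clock: 44.8
position: [0.3729, 0.2569, 0.2527]
ee_rot: [0.001, 0.706, 0.708, -0.001]
contact_force: [-0.4, -0.1, 0.7]
width: 0.0003
gripper_force: 0.0
```

Run:
```python
from h import *
to((372,257,143),0);standing()
```

```text
t 44.8 p [372.9 256.9 252.7] xax [-0.002  1.    -0.002] yax [1.    0.002 0.   ] z [ 0.    -0.002 -1.   ] q [ 0.45  0.13  1.83 -0.    1.18  0.45] F [-0.4 -0.1  0.7] w 0.3 g 0.0
shift tool mm [  0.4  -0.9 109.7] units [ 0.002 -0.005  0.548]
turn about tool z, rad 0.002 q6 after 0.45
standing 174 (array([340.24302495, 195.97957446,  35.64349209]), array([400.94121382, 211.19612775,  88.52868777]), array([372.03708444, 201.40110319,  81.54295377]))
```

servo_tool(moves=[{"dp":[0,0,0.19],"delta_rot":[0,0,0],"fingers":0},{"dp":[0,0,0.19],"delta_rot":[0,0,0],"fingers":0},{"dp":[0,0,0.17],"delta_rot":[0,0,0],"fingers":0},{"dp":[0,0,0],"delta_rot":[0,0,0],"fingers":0},{"dp":[-0.06,0,0],"delta_rot":[0,0,0],"fingers":0}])

```text
clock: 45.35
position: [0.3734, 0.2443, 0.1428]
ee_rot: [-0.0, 0.707, 0.707, 0.0]
contact_force: [0.8, -0.6, 0.4]
width: -0.0001
gripper_force: 0.0
```

servo_tool(moves=[{"dp":[-0.05,0,0],"delta_rot":[0,0,0],"fingers":0},{"dp":[-0.04,0,0],"delta_rot":[0,0,0],"fingers":0},{"dp":[-0.04,0,0],"delta_rot":[0,0,0],"fingers":0},{"dp":[-0.04,0,0],"delta_rot":[0,0,0],"fingers":0},{"dp":[-0.04,0,0],"delta_rot":[0,0,0],"fingers":0}])

```text
clock: 45.85
position: [0.3733, 0.2018, 0.1431]
ee_rot: [0.0, 0.707, 0.707, 0.0]
contact_force: [-0.3, -0.6, -0.1]
width: 0.0
gripper_force: 0.0
```

servo_tool(moves=[{"dp":[-0.04,0,0],"delta_rot":[0,0,0],"fingers":0},{"dp":[-0.04,0,0],"delta_rot":[0,0,0],"fingers":0},{"dp":[-0.04,0,0],"delta_rot":[0,0,0],"fingers":0},{"dp":[0,0,-0.15],"delta_rot":[0,0,0],"fingers":0},{"dp":[0.1,0,-0.15],"delta_rot":[0,0,0],"fingers":0.92}])

```text
clock: 46.35
position: [0.3722, 0.1966, 0.2025]
ee_rot: [-0.0, 0.708, 0.706, -0.002]
contact_force: [1.5, -0.1, -0.3]
width: 0.0132
gripper_force: 0.0
```

servo_tool(moves=[{"dp":[0,0,0],"delta_rot":[0,0,0],"fingers":0.92},{"dp":[0,0,0],"delta_rot":[0,0,0],"fingers":0.92}])

```text
clock: 46.55
position: [0.3732, 0.1984, 0.2029]
ee_rot: [0.0, 0.707, 0.707, 0.0]
contact_force: [1.0, -0.6, -0.3]
width: 0.0433
gripper_force: 0.0
```

Run:
```python
from h import *
a=scene('side')['red'];b=scene('top')['red'];print(a,b)
c=[x for x in a if x[0]<420 and x[1]>0]+[x for x in b if x[0]<420 and x[1]>0]
c=np.mean(c,0);print(c);to((c[0],c[1]+2,68),c[4]-90)
```

```text
[(477, -487, 106, 95, -54), (622, -272, 84, 62, -86), (367, 143, 87, 60, 88), (629, 271, 82, 64, -12)] [(371, 150, 78, 54, 89), (495, -461, 101, 80, 0), (625, -270, 82, 57, -86), (632, 275, 79, 57, -12)]
[369.  146.5  82.5  57.   88.5]
t 46.65 p [372.2 197.8 201.6] xax [-0.     1.    -0.001] yax [ 1.     0.    -0.002] z [-0.002 -0.001 -1.   ] q [ 0.32  0.14  1.97 -0.    1.04  0.32] F [ 0.4  0.3 -0.3] w 58.0 g 0.0
shift tool mm [-49.2  -2.9 133.7] units [-0.246 -0.015  0.669]
turn about tool z, rad 0.026 q6 after 0.35
```

servo_tool(moves=[{"dp":[-0.246,-0.014,0],"delta_rot":[0,0,0.2],"fingers":0.92},{"dp":[0,0,0.22],"delta_rot":[0,0,0],"fingers":0.92},{"dp":[0,0,0.22],"delta_rot":[0,0,0],"fingers":0.92},{"dp":[0,0,0.15],"delta_rot":[0,0,0],"fingers":0.92},{"dp":[0,0,0.07],"delta_rot":[0,0,0],"fingers":0.92}])

```text
clock: 47.15
position: [0.3674, 0.148, 0.0674]
ee_rot: [-0.002, 0.714, 0.7, -0.003]
contact_force: [-0.2, 0.0, 0.2]
width: 0.0783
gripper_force: 0.0
```

servo_tool(moves=[{"dp":[0,0,0],"delta_rot":[0,0,0],"fingers":0.92},{"dp":[0,0,0],"delta_rot":[0,0,0],"fingers":0},{"dp":[0,0,0],"delta_rot":[0,0,0],"fingers":0},{"dp":[0,0,0],"delta_rot":[0,0,0],"fingers":0},{"dp":[0,0,0],"delta_rot":[0,0,0],"fingers":0}])

```text
clock: 47.65
position: [0.3708, 0.1494, 0.0713]
ee_rot: [0.001, 0.714, 0.7, 0.001]
contact_force: [-0.0, -1.5, 0.7]
width: 0.0579
gripper_force: 75.2
```

servo_tool(moves=[{"dp":[0,0,-0.15],"delta_rot":[0,0,0],"fingers":0},{"dp":[0,0,-0.25],"delta_rot":[0,0,0],"fingers":0},{"dp":[0,0,-0.25],"delta_rot":[0,0,0],"fingers":0},{"dp":[-0.173,0.137,0],"delta_rot":[0,0,0],"fingers":0},{"dp":[-0.173,0.137,0],"delta_rot":[0,0,0],"fingers":0}])

```text
clock: 48.15
position: [0.4248, 0.0791, 0.2034]
ee_rot: [0.002, 0.713, 0.701, 0.003]
contact_force: [1.3, 1.6, -2.0]
width: 0.0581
gripper_force: 76.0
```

servo_tool(moves=[{"dp":[-0.173,0.137,0],"delta_rot":[0,0,0],"fingers":0},{"dp":[-0.173,0.137,0],"delta_rot":[0,0,0],"fingers":0},{"dp":[-0.173,0.137,0],"delta_rot":[0,0,0],"fingers":0},{"dp":[-0.173,0.137,0],"delta_rot":[0,0,0],"fingers":0},{"dp":[-0.173,0.137,0],"delta_rot":[0,0,0],"fingers":0}])

```text
clock: 48.65
position: [0.5579, -0.0983, 0.2009]
ee_rot: [0.0, 0.714, 0.7, 0.0]
contact_force: [0.3, 1.4, -0.7]
width: 0.0584
gripper_force: 76.0
```

servo_tool(moves=[{"dp":[-0.173,0.137,0],"delta_rot":[0,0,0],"fingers":0},{"dp":[-0.173,0.137,0],"delta_rot":[0,0,-0.9],"fingers":0},{"dp":[0,0,0.2],"delta_rot":[0,0,0],"fingers":0},{"dp":[0,0,0.2],"delta_rot":[0,0,0],"fingers":0},{"dp":[0,0,0],"delta_rot":[0,0,0],"fingers":0}])

```text
clock: 49.15
position: [0.6068, -0.1659, 0.1152]
ee_rot: [-0.006, 0.682, 0.731, -0.002]
contact_force: [-1.4, 0.2, -1.9]
width: 0.0586
gripper_force: 76.0
```

servo_tool(moves=[{"dp":[0,0,0],"delta_rot":[0,0,0],"fingers":0},{"dp":[0,0,0],"delta_rot":[0,0,0],"fingers":0}])

```text
clock: 49.35
position: [0.612, -0.1672, 0.123]
ee_rot: [0.002, 0.682, 0.732, 0.001]
contact_force: [-0.2, -0.2, -1.0]
width: 0.0578
gripper_force: 76.0
```

Run:
```python
from h import *
to((616,-163,72),4)
s=scene('side');print(s['red'],s['white'])
```

```text
t 49.35 p [ 612.  -167.2  123. ] xax [-0.07   0.998 -0.002] yax [0.998 0.07  0.004] z [ 0.004 -0.001 -1.   ] q [-0.38  0.5   1.62  0.    1.01 -0.45] F [-0.2 -0.2 -1. ] w 57.8 g 76.0
shift tool mm [ 4.   4.1 51. ] units [0.02  0.021 0.255]
turn about tool z, rad 0.001 q6 after -0.45
[(477, -487, 106, 94, -54), (622, -272, 84, 63, -86), (660, -126, 74, 66, -85), (629, 271, 82, 64, -12)] [(561, -430, 92, 78, 17), (508, 15, 60, 46, 49), (631, 148, 76, 59, 2)]
```

servo_tool(moves=[{"dp":[0.02,0.02,0.15],"delta_rot":[0,0,0],"fingers":0},{"dp":[0,0,0.1],"delta_rot":[0,0,0],"fingers":0},{"dp":[0,0,0],"delta_rot":[0,0,0],"fingers":0},{"dp":[0,0,0],"delta_rot":[0,0,0],"fingers":0.8},{"dp":[0,0,0],"delta_rot":[0,0,0],"fingers":0.85}])

```text
clock: 49.9
position: [0.6153, -0.1629, 0.0725]
ee_rot: [0.002, 0.682, 0.732, 0.001]
contact_force: [-0.4, 0.2, 0.3]
width: 0.0727
gripper_force: 0.0
```

servo_tool(moves=[{"dp":[0,0,0],"delta_rot":[0,0,0],"fingers":0.85},{"dp":[0,0,-0.15],"delta_rot":[0,0,0],"fingers":0.85},{"dp":[0,0,-0.25],"delta_rot":[0,0,0],"fingers":0.92},{"dp":[0,0,-0.25],"delta_rot":[0,0,0],"fingers":0.92},{"dp":[0.22,0.044,0],"delta_rot":[0,0,0],"fingers":0.92}])

```text
clock: 50.4
position: [0.6243, -0.1236, 0.2094]
ee_rot: [0.009, 0.684, 0.73, 0.003]
contact_force: [1.2, 0.6, -0.1]
width: 0.0787
gripper_force: 0.0
```

servo_tool(moves=[{"dp":[0.22,0.044,0],"delta_rot":[0,0,0],"fingers":0.92},{"dp":[0.22,0.044,0],"delta_rot":[0,0,0],"fingers":0.92},{"dp":[0.22,0.044,0],"delta_rot":[0,0,0],"fingers":0.92},{"dp":[0.22,0.044,0],"delta_rot":[0,0,0],"fingers":0.92},{"dp":[0.22,0.044,0],"delta_rot":[0,0,0],"fingers":0.92}])

```text
clock: 50.9
position: [0.6486, 0.1061, 0.2014]
ee_rot: [0.0, 0.682, 0.731, 0.0]
contact_force: [0.9, -0.4, 0.5]
width: 0.0787
gripper_force: 0.0
```

servo_tool(moves=[{"dp":[0.22,0.044,0],"delta_rot":[0,0,0],"fingers":0.92},{"dp":[0,0,0],"delta_rot":[0,0,1],"fingers":0.92},{"dp":[0,0,0],"delta_rot":[0,0,1],"fingers":0.92},{"dp":[0,0,0],"delta_rot":[0,0,1],"fingers":0.92},{"dp":[0,0,0],"delta_rot":[0,0,1],"fingers":0.92}])

```text
clock: 51.4
position: [0.6542, 0.1492, 0.2011]
ee_rot: [0.0, 0.815, 0.58, 0.0]
contact_force: [0.8, 0.5, -0.3]
width: 0.0785
gripper_force: 0.0
```

servo_tool(moves=[{"dp":[0,0,0],"delta_rot":[0,0,1],"fingers":0.92},{"dp":[0,0,0],"delta_rot":[0,0,1],"fingers":0.92},{"dp":[0,0,0],"delta_rot":[0,0,1],"fingers":0.92},{"dp":[0,0,0],"delta_rot":[0,0,1],"fingers":0.92},{"dp":[0,0,0],"delta_rot":[0,0,1],"fingers":0.92}])

```text
clock: 51.9
position: [0.6542, 0.1488, 0.2012]
ee_rot: [0.0, 0.933, 0.36, 0.0]
contact_force: [-0.4, -0.4, 0.3]
width: 0.079
gripper_force: 0.0
```

servo_tool(moves=[{"dp":[0,0,0],"delta_rot":[0,0,1],"fingers":0.92},{"dp":[0,0,0],"delta_rot":[0,0,1],"fingers":0.92},{"dp":[0,0,0],"delta_rot":[0,0,1],"fingers":0.92},{"dp":[0,0,0],"delta_rot":[0,0,1],"fingers":0.92},{"dp":[0,0,0],"delta_rot":[0,0,1],"fingers":0.92}])

```text
clock: 52.4
position: [0.6542, 0.1488, 0.2012]
ee_rot: [-0.0, 0.993, 0.118, 0.0]
contact_force: [-0.7, 0.3, -1.0]
width: 0.0786
gripper_force: 0.0
```

servo_tool(moves=[{"dp":[0,0,0],"delta_rot":[0,0,1],"fingers":0.92},{"dp":[0,0,0],"delta_rot":[0,0,1],"fingers":0.92},{"dp":[0,0,0],"delta_rot":[0,0,0],"fingers":0.92},{"dp":[0,0,0],"delta_rot":[0,0,0],"fingers":0.92}])

```text
clock: 52.8
position: [0.6542, 0.1488, 0.201]
ee_rot: [-0.0, 1.0, 0.021, 0.0]
contact_force: [-0.0, -0.3, -1.0]
width: 0.0788
gripper_force: 0.0
```

Run:
```python
from h import *
to((656,149,69),-88)
for n in('side','top'):
    s=scene(n);print(s['red'],s['white'])
```

```text
t 52.8 p [654.2 148.8 201. ] xax [0.999 0.043 0.   ] yax [ 0.043 -0.999 -0.   ] z [ 0.  0. -1.] q [0.12 0.48 1.44 0.   1.22 1.65] F [-0.  -0.3 -1. ] w 78.8 g 0.0
shift tool mm [ 1.70e+00 -1.00e-01  1.32e+02] units [ 0.008 -0.     0.66 ]
turn about tool z, rad 0.008 q6 after 1.66
[(477, -487, 106, 94, -54), (622, -272, 84, 62, -86), (612, -164, 86, 62, -86), (629, 271, 82, 64, -13)] [(563, -430, 94, 75, 21), (511, 16, 56, 43, 52)]
[(495, -461, 101, 80, 0), (615, -161, 81, 57, -85), (625, -270, 82, 57, -86), (632, 276, 79, 58, -12)] [(768, 251, 121, 33, -84)]
```

servo_tool(moves=[{"dp":[0.008,0,0.25],"delta_rot":[0,0,0],"fingers":0.92},{"dp":[0,0,0.22],"delta_rot":[0,0,0],"fingers":0.92},{"dp":[0,0,0.14],"delta_rot":[0,0,0],"fingers":0.92},{"dp":[0,0,0.05],"delta_rot":[0,0,0],"fingers":0.92},{"dp":[0,0,0],"delta_rot":[0,0,0],"fingers":0.92}])

```text
clock: 53.4
position: [0.6552, 0.1488, 0.0673]
ee_rot: [0.0, 1.0, 0.021, -0.001]
contact_force: [0.3, -0.3, -0.2]
width: 0.0786
gripper_force: 0.0
```

servo_tool(moves=[{"dp":[0,0,0],"delta_rot":[0,0,0],"fingers":0},{"dp":[0,0,0],"delta_rot":[0,0,0],"fingers":0},{"dp":[0,0,0],"delta_rot":[0,0,0],"fingers":0},{"dp":[0,0,0],"delta_rot":[0,0,0],"fingers":0},{"dp":[0,0,-0.1],"delta_rot":[0,0,0],"fingers":0}])

```text
clock: 53.9
position: [0.6546, 0.1487, 0.0877]
ee_rot: [0.0, 1.0, 0.02, -0.002]
contact_force: [-0.2, 0.1, -0.5]
width: 0.0578
gripper_force: 74.7
```

servo_tool(moves=[{"dp":[0,0,-0.2],"delta_rot":[0,0,0],"fingers":0},{"dp":[0,0,-0.25],"delta_rot":[0,0,0],"fingers":0},{"dp":[0,0,-0.25],"delta_rot":[0,0,0],"fingers":0},{"dp":[0,0,-0.25],"delta_rot":[0,0,0],"fingers":0},{"dp":[0,0,-0.2],"delta_rot":[0,0,0],"fingers":0}])

```text
clock: 54.4
position: [0.6558, 0.1489, 0.3229]
ee_rot: [-0.0, 1.0, 0.02, 0.002]
contact_force: [1.0, -0.2, -1.6]
width: 0.0585
gripper_force: 74.7
```

servo_tool(moves=[{"dp":[-0.236,0,0],"delta_rot":[0,0,0],"fingers":0},{"dp":[-0.236,0,0],"delta_rot":[0,0,0],"fingers":0},{"dp":[-0.236,0,0],"delta_rot":[0,0,0],"fingers":0},{"dp":[-0.236,0,0],"delta_rot":[0,0,0],"fingers":0},{"dp":[-0.236,0,0],"delta_rot":[0,0,0],"fingers":0}])

```text
clock: 54.9
position: [0.4177, 0.139, 0.3189]
ee_rot: [-0.0, 1.0, 0.02, 0.0]
contact_force: [-0.4, -0.0, 0.1]
width: 0.0583
gripper_force: 74.7
```

Run:
```python
from h import *
to((420,150,318),0)
```

```text
t 54.9 p [417.7 139.  318.9] xax [0.999 0.041 0.001] yax [ 0.041 -0.999 -0.   ] z [ 0.001  0.    -1.   ] q [0.16 0.06 1.74 0.   1.34 1.69] F [-0.4 -0.   0.1] w 58.3 g 74.7
shift tool mm [  2.7 -10.9   0.9] units [ 0.014 -0.054  0.005]
turn about tool z, rad -1.53 q6 after 0.16
```

servo_tool(moves=[{"dp":[0,-0.05,0],"delta_rot":[0,0,-1],"fingers":0},{"dp":[0,0,0],"delta_rot":[0,0,-1],"fingers":0},{"dp":[0,0,0],"delta_rot":[0,0,-1],"fingers":0},{"dp":[0,0,0],"delta_rot":[0,0,-1],"fingers":0},{"dp":[0,0,0],"delta_rot":[0,0,-1],"fingers":0}])

```text
clock: 55.4
position: [0.4192, 0.1492, 0.3192]
ee_rot: [0.0, 0.963, 0.269, 0.001]
contact_force: [0.4, -0.2, -2.2]
width: 0.0582
gripper_force: 74.8
```

servo_tool(moves=[{"dp":[0,0,0],"delta_rot":[0,0,-1],"fingers":0},{"dp":[0,0,0],"delta_rot":[0,0,-1],"fingers":0},{"dp":[0,0,0],"delta_rot":[0,0,-1],"fingers":0},{"dp":[0,0,0],"delta_rot":[0,0,-1],"fingers":0},{"dp":[0,0,0],"delta_rot":[0,0,-1],"fingers":0}])

```text
clock: 55.9
position: [0.4192, 0.1492, 0.3191]
ee_rot: [0.0, 0.867, 0.499, 0.0]
contact_force: [-0.1, -1.1, -1.4]
width: 0.0585
gripper_force: 74.8
```

servo_tool(moves=[{"dp":[0,0,0],"delta_rot":[0,0,-1],"fingers":0},{"dp":[0,0,0],"delta_rot":[0,0,-1],"fingers":0},{"dp":[0,0,0],"delta_rot":[0,0,-1],"fingers":0},{"dp":[0,0,0],"delta_rot":[0,0,-1],"fingers":0},{"dp":[0,0,0],"delta_rot":[0,0,-1],"fingers":0}])

```text
clock: 56.4
position: [0.4192, 0.1492, 0.3191]
ee_rot: [0.0, 0.716, 0.698, 0.0]
contact_force: [0.4, 1.0, -1.0]
width: 0.0584
gripper_force: 74.8
```

servo_tool(moves=[{"dp":[0,0,0],"delta_rot":[0,0,-0.3],"fingers":0},{"dp":[0,0,0],"delta_rot":[0,1,0],"fingers":0},{"dp":[0,0,0],"delta_rot":[0,1,0],"fingers":0},{"dp":[0,0,0],"delta_rot":[0,1,0],"fingers":0},{"dp":[0,0,0],"delta_rot":[0,1,0],"fingers":0}])

```text
clock: 56.9
position: [0.4195, 0.1492, 0.3194]
ee_rot: [-0.141, 0.693, 0.693, 0.142]
contact_force: [-0.6, -0.5, -1.0]
width: 0.0585
gripper_force: 74.7
```

servo_tool(moves=[{"dp":[0,0,0],"delta_rot":[0,1,0],"fingers":0},{"dp":[0,0,0],"delta_rot":[0,1,0],"fingers":0},{"dp":[0,0,0],"delta_rot":[0,1,0],"fingers":0},{"dp":[0,0,0],"delta_rot":[0,1,0],"fingers":0},{"dp":[0,0,0],"delta_rot":[0,1,0],"fingers":0}])

```text
clock: 57.4
position: [0.4197, 0.1487, 0.3191]
ee_rot: [-0.308, 0.637, 0.636, 0.309]
contact_force: [-0.8, 1.2, -2.2]
width: 0.0582
gripper_force: 74.8
```

servo_tool(moves=[{"dp":[0,0,0],"delta_rot":[0,1,0],"fingers":0},{"dp":[0,0,0],"delta_rot":[0,1,0],"fingers":0},{"dp":[0,0,0],"delta_rot":[0,1,0],"fingers":0},{"dp":[0,0,0],"delta_rot":[0,1,0],"fingers":0},{"dp":[0,0,0],"delta_rot":[0,1,0],"fingers":0}])

```text
clock: 57.9
position: [0.4199, 0.1487, 0.3186]
ee_rot: [-0.455, 0.541, 0.54, 0.456]
contact_force: [0.7, 0.8, -1.3]
width: 0.0582
gripper_force: 74.8
```

servo_tool(moves=[{"dp":[0,0,0],"delta_rot":[0,1,0],"fingers":0},{"dp":[0,0,0],"delta_rot":[0,0.3,0],"fingers":0},{"dp":[0,0,0],"delta_rot":[0,0,0],"fingers":0}])

```text
clock: 58.2
position: [0.4199, 0.149, 0.3179]
ee_rot: [-0.49, 0.511, 0.51, 0.489]
contact_force: [0.1, -0.3, -0.7]
width: 0.0587
gripper_force: 74.8
```

Run:
```python
from h import *
to((373,150,95))
```

```text
t 58.2 p [419.9 149.  317.9] xax [0.002 0.042 0.999] yax [ 1.    -0.    -0.002] z [-0.     0.999 -0.042] q [-0.48  0.41  2.14  1.14  1.8  -1.04] F [ 0.1 -0.3 -0.7] w 58.7 g 74.8
shift tool mm [-222.8  -46.4   10.3] units [-1.114 -0.232  0.051]
```

servo_tool(moves=[{"dp":[-0.2,-0.047,0.01],"delta_rot":[0,0,0],"fingers":0},{"dp":[-0.2,-0.047,0.01],"delta_rot":[0,0,0],"fingers":0},{"dp":[-0.2,-0.047,0.01],"delta_rot":[0,0,0],"fingers":0},{"dp":[-0.2,-0.047,0.01],"delta_rot":[0,0,0],"fingers":0},{"dp":[-0.2,-0.047,0.01],"delta_rot":[0,0,0],"fingers":0}])

```text
clock: 58.7
position: [0.3731, 0.1508, 0.1167]
ee_rot: [-0.488, 0.51, 0.513, 0.489]
contact_force: [1.4, -1.4, -2.7]
width: 0.0584
gripper_force: 74.8
```

servo_tool(moves=[{"dp":[-0.11,0,0],"delta_rot":[0,0,0],"fingers":0},{"dp":[-0.09,0,0],"delta_rot":[0,0,0],"fingers":0},{"dp":[0,0,0],"delta_rot":[0,0,0],"fingers":0},{"dp":[-0.02,0,0],"delta_rot":[0,0,0],"fingers":0},{"dp":[0,0,0],"delta_rot":[0,0,0],"fingers":0}])

```text
clock: 59.2
position: [0.373, 0.1492, 0.0749]
ee_rot: [-0.489, 0.51, 0.511, 0.49]
contact_force: [0.7, -0.7, -0.6]
width: 0.0581
gripper_force: 74.8
```

servo_tool(moves=[{"dp":[-0.015,0,0],"delta_rot":[0,0,0],"fingers":0},{"dp":[0,0,0],"delta_rot":[0,0,0],"fingers":0}])

```text
clock: 59.4
position: [0.3728, 0.1492, 0.0718]
ee_rot: [-0.489, 0.51, 0.511, 0.49]
contact_force: [0.1, 0.0, -1.5]
width: 0.0584
gripper_force: 74.8
```

servo_tool(moves=[{"dp":[-0.012,0,0],"delta_rot":[0,0,0],"fingers":0},{"dp":[0,0,0],"delta_rot":[0,0,0],"fingers":0}])

```text
clock: 59.6
position: [0.3727, 0.1491, 0.069]
ee_rot: [-0.49, 0.51, 0.51, 0.49]
contact_force: [0.4, 1.0, -0.7]
width: 0.0586
gripper_force: 74.8
```

servo_tool(moves=[{"dp":[-0.01,0,0],"delta_rot":[0,0,0],"fingers":0},{"dp":[0,0,0],"delta_rot":[0,0,0],"fingers":0}])

```text
clock: 59.8
position: [0.3727, 0.149, 0.0669]
ee_rot: [-0.49, 0.51, 0.51, 0.49]
contact_force: [0.8, 0.2, -1.4]
width: 0.0586
gripper_force: 74.8
```

servo_tool(moves=[{"dp":[-0.01,0,0],"delta_rot":[0,0,0],"fingers":0},{"dp":[0,0,0],"delta_rot":[0,0,0],"fingers":0}])

```text
clock: 60.0
position: [0.3726, 0.149, 0.0659]
ee_rot: [-0.49, 0.51, 0.509, 0.491]
contact_force: [0.5, -1.2, 3.8]
width: 0.0581
gripper_force: 74.7
```

servo_tool(moves=[{"dp":[0,0,0],"delta_rot":[0,0,0],"fingers":0.74},{"dp":[0,0,0],"delta_rot":[0,0,0],"fingers":0.78},{"dp":[0,0,0],"delta_rot":[0,0,0],"fingers":0.95},{"dp":[0,0,0],"delta_rot":[0,0,0],"fingers":0.95},{"dp":[0,0,0],"delta_rot":[0,0,0],"fingers":0.95}])

```text
clock: 60.5
position: [0.3727, 0.1489, 0.065]
ee_rot: [-0.49, 0.51, 0.51, 0.49]
contact_force: [-0.2, 0.4, 0.8]
width: 0.0813
gripper_force: 0.0
```

servo_tool(moves=[{"dp":[0,0,-0.05],"delta_rot":[0,0,0],"fingers":0.95},{"dp":[0,0,-0.1],"delta_rot":[0,0,0],"fingers":0.95},{"dp":[0,0,-0.15],"delta_rot":[0,0,0],"fingers":0.95},{"dp":[0,0,-0.15],"delta_rot":[0,0,0],"fingers":0.95},{"dp":[0,0,-0.15],"delta_rot":[0,0,0],"fingers":0.95}])

```text
clock: 61.0
position: [0.3724, 0.0273, 0.07]
ee_rot: [-0.49, 0.51, 0.51, 0.49]
contact_force: [-0.0, 0.5, -0.5]
width: 0.0807
gripper_force: 0.0
```

servo_tool(moves=[{"dp":[0.24,0,0],"delta_rot":[0,0,0],"fingers":0},{"dp":[0.24,0,0],"delta_rot":[0,0,0],"fingers":0},{"dp":[0.24,0,0],"delta_rot":[0,0,0],"fingers":0},{"dp":[0.24,0,0],"delta_rot":[0,0,0],"fingers":0},{"dp":[0,0,0.22],"delta_rot":[0,0,0],"fingers":0}])

```text
clock: 61.5
position: [0.3745, 0.0782, 0.2631]
ee_rot: [-0.484, 0.51, 0.513, 0.493]
contact_force: [0.9, 0.9, -1.9]
width: 0.0076
gripper_force: 0.0
```

servo_tool(moves=[{"dp":[0,0,0.22],"delta_rot":[0,0,0],"fingers":0},{"dp":[0,0,0.22],"delta_rot":[0,0,0],"fingers":0},{"dp":[0,0,0.22],"delta_rot":[0,0,0],"fingers":0},{"dp":[0,0,0.22],"delta_rot":[0,0,0],"fingers":0},{"dp":[0,0,0],"delta_rot":[0,-1,0],"fingers":0}])

```text
clock: 62.0
position: [0.3697, 0.2598, 0.251]
ee_rot: [-0.467, 0.534, 0.534, 0.459]
contact_force: [-0.4, -0.3, -0.1]
width: -0.0001
gripper_force: 0.0
```

servo_tool(moves=[{"dp":[0,0,0],"delta_rot":[0,-1,0],"fingers":0},{"dp":[0,0,0],"delta_rot":[0,-1,0],"fingers":0},{"dp":[0,0,0],"delta_rot":[0,-1,0],"fingers":0},{"dp":[0,0,0],"delta_rot":[0,-1,0],"fingers":0},{"dp":[0,0,0],"delta_rot":[0,-1,0],"fingers":0}])

```text
clock: 62.5
position: [0.3723, 0.2558, 0.253]
ee_rot: [-0.315, 0.633, 0.632, 0.316]
contact_force: [-1.3, 0.1, -0.0]
width: -0.0001
gripper_force: 0.0
```

servo_tool(moves=[{"dp":[0,0,0],"delta_rot":[0,-1,0],"fingers":0},{"dp":[0,0,0],"delta_rot":[0,-1,0],"fingers":0},{"dp":[0,0,0],"delta_rot":[0,-1,0],"fingers":0},{"dp":[0,0,0],"delta_rot":[0,-1,0],"fingers":0},{"dp":[0,0,0],"delta_rot":[0,-1,0],"fingers":0}])

```text
clock: 63.0
position: [0.3723, 0.2556, 0.2532]
ee_rot: [-0.149, 0.692, 0.691, 0.149]
contact_force: [-1.2, -0.0, 0.4]
width: 0.0001
gripper_force: 0.0
```

servo_tool(moves=[{"dp":[0,0,0],"delta_rot":[0,-1,0],"fingers":0},{"dp":[0,0,0],"delta_rot":[0,-1,0],"fingers":0},{"dp":[0,0,0],"delta_rot":[0,-1,0],"fingers":0},{"dp":[0,0,0],"delta_rot":[0,-1,0],"fingers":0},{"dp":[0,0,0],"delta_rot":[0,-0.3,0],"fingers":0}])

```text
clock: 63.5
position: [0.3726, 0.257, 0.253]
ee_rot: [0.001, 0.707, 0.708, -0.001]
contact_force: [-1.0, 0.5, -0.3]
width: 0.0
gripper_force: 0.0
```

Run:
```python
from h import *
to((372,257,143),0);standing()
```

```text
t 63.5 p [372.6 257.  253. ] xax [-0.002  1.    -0.002] yax [1.    0.002 0.   ] z [ 0.    -0.002 -1.   ] q [ 0.45  0.13  1.83 -0.    1.18  0.45] F [-1.   0.5 -0.3] w 0.0 g 0.0
shift tool mm [  0.3  -0.7 110. ] units [ 0.002 -0.003  0.55 ]
turn about tool z, rad 0.002 q6 after 0.45
standing 193 (array([340.07311086, 196.78471939,  30.27933707]), array([400.37099786, 214.52985578,  88.71314295]), array([371.7452829, 201.8906606,  80.9507512]))
```

servo_tool(moves=[{"dp":[0,0,0.19],"delta_rot":[0,0,0],"fingers":0},{"dp":[0,0,0.19],"delta_rot":[0,0,0],"fingers":0},{"dp":[0,0,0.17],"delta_rot":[0,0,0],"fingers":0},{"dp":[0,0,0],"delta_rot":[0,0,0],"fingers":0},{"dp":[-0.06,0,0],"delta_rot":[0,0,0],"fingers":0}])

```text
clock: 64.05
position: [0.373, 0.2444, 0.143]
ee_rot: [-0.0, 0.707, 0.707, 0.0]
contact_force: [0.9, 0.6, 1.3]
width: -0.0002
gripper_force: 0.0
```

servo_tool(moves=[{"dp":[-0.05,0,0],"delta_rot":[0,0,0],"fingers":0},{"dp":[-0.04,0,0],"delta_rot":[0,0,0],"fingers":0},{"dp":[-0.04,0,0],"delta_rot":[0,0,0],"fingers":0},{"dp":[-0.04,0,0],"delta_rot":[0,0,0],"fingers":0},{"dp":[-0.04,0,0],"delta_rot":[0,0,0],"fingers":0}])

```text
clock: 64.55
position: [0.3728, 0.202, 0.1433]
ee_rot: [0.0, 0.707, 0.707, 0.0]
contact_force: [1.0, -0.3, -0.3]
width: 0.0001
gripper_force: 0.0
```

servo_tool(moves=[{"dp":[-0.04,0,0],"delta_rot":[0,0,0],"fingers":0},{"dp":[-0.04,0,0],"delta_rot":[0,0,0],"fingers":0},{"dp":[-0.04,0,0],"delta_rot":[0,0,0],"fingers":0},{"dp":[0,0,-0.15],"delta_rot":[0,0,0],"fingers":0},{"dp":[0.1,0,-0.15],"delta_rot":[0,0,0],"fingers":0.92}])

```text
clock: 65.05
position: [0.3717, 0.1968, 0.2027]
ee_rot: [-0.0, 0.708, 0.706, -0.002]
contact_force: [0.1, 0.8, -1.4]
width: 0.0132
gripper_force: 0.0
```

servo_tool(moves=[{"dp":[0,0,0],"delta_rot":[0,0,0],"fingers":0.92},{"dp":[0,0,0],"delta_rot":[0,0,0],"fingers":0.92}])

```text
clock: 65.25
position: [0.3727, 0.1986, 0.2031]
ee_rot: [0.0, 0.707, 0.707, 0.0]
contact_force: [-0.7, -0.3, -0.7]
width: 0.0433
gripper_force: 0.0
```

Run:
```python
from h import *
a=scene('side')['red'];b=scene('top')['red'];print(a,b)
c=[x for x in a if x[0]<420 and x[1]>0]+[x for x in b if x[0]<420 and x[1]>0]
c=np.mean(c,0);print(c);to((c[0],c[1]+2,68),c[4]-90)
```

```text
[(477, -487, 106, 94, -54), (622, -272, 84, 63, -86), (612, -164, 86, 62, -86), (367, 146, 88, 60, 89), (629, 271, 82, 64, -12)] [(371, 153, 78, 54, 89), (494, -461, 103, 80, 0), (615, -161, 81, 57, -85), (625, -270, 82, 57, -86), (632, 275, 79, 58, -13)]
[369.  149.5  83.   57.   89. ]
t 65.35 p [371.7 198.  201.8] xax [-0.     1.    -0.001] yax [ 1.     0.    -0.002] z [-0.002 -0.001 -1.   ] q [ 0.32  0.14  1.97 -0.    1.04  0.32] F [ 0.2  0.1 -0.7] w 58.1 g 0.0
shift tool mm [-46.4  -2.4 133.9] units [-0.232 -0.012  0.669]
turn about tool z, rad 0.018 q6 after 0.34
```

servo_tool(moves=[{"dp":[-0.232,-0.012,0],"delta_rot":[0,0,0.1],"fingers":0.92},{"dp":[0,0,0.22],"delta_rot":[0,0,0],"fingers":0.92},{"dp":[0,0,0.22],"delta_rot":[0,0,0],"fingers":0.92},{"dp":[0,0,0.15],"delta_rot":[0,0,0],"fingers":0.92},{"dp":[0,0,0.07],"delta_rot":[0,0,0],"fingers":0.92}])

```text
clock: 65.85
position: [0.3673, 0.151, 0.0676]
ee_rot: [-0.002, 0.711, 0.703, -0.003]
contact_force: [0.2, -0.0, 0.8]
width: 0.0784
gripper_force: 0.0
```

servo_tool(moves=[{"dp":[0,0,0],"delta_rot":[0,0,0],"fingers":0.92},{"dp":[0,0,0],"delta_rot":[0,0,0],"fingers":0},{"dp":[0,0,0],"delta_rot":[0,0,0],"fingers":0},{"dp":[0,0,0],"delta_rot":[0,0,0],"fingers":0},{"dp":[0,0,0],"delta_rot":[0,0,0],"fingers":0}])

```text
clock: 66.35
position: [0.3707, 0.1524, 0.0715]
ee_rot: [0.0, 0.711, 0.704, 0.001]
contact_force: [0.8, -0.0, -1.7]
width: 0.0581
gripper_force: 74.8
```

servo_tool(moves=[{"dp":[0,0,-0.15],"delta_rot":[0,0,0],"fingers":0},{"dp":[0,0,-0.25],"delta_rot":[0,0,0],"fingers":0},{"dp":[0,0,-0.25],"delta_rot":[0,0,0],"fingers":0},{"dp":[-0.216,0.0625,0],"delta_rot":[0,0,0],"fingers":0},{"dp":[-0.216,0.0625,0],"delta_rot":[0,0,0],"fingers":0}])

```text
clock: 66.85
position: [0.3955, 0.0657, 0.2034]
ee_rot: [0.002, 0.709, 0.705, 0.002]
contact_force: [0.5, -0.1, -1.5]
width: 0.0582
gripper_force: 76.0
```

servo_tool(moves=[{"dp":[-0.216,0.0625,0],"delta_rot":[0,0,0],"fingers":0},{"dp":[-0.216,0.0625,0],"delta_rot":[0,0,0],"fingers":0},{"dp":[-0.216,0.0625,0],"delta_rot":[0,0,0],"fingers":0},{"dp":[-0.216,0.0625,0],"delta_rot":[0,0,0],"fingers":0},{"dp":[-0.216,0.0625,0],"delta_rot":[0,0,0],"fingers":0}])

```text
clock: 67.35
position: [0.4547, -0.1528, 0.2012]
ee_rot: [0.0, 0.711, 0.703, 0.0]
contact_force: [0.8, 1.4, -0.1]
width: 0.058
gripper_force: 76.0
```

servo_tool(moves=[{"dp":[-0.216,0.0625,0],"delta_rot":[0,0,0],"fingers":0},{"dp":[-0.216,0.0625,0],"delta_rot":[0,0,0],"fingers":0},{"dp":[-0.216,0.0625,0],"delta_rot":[0,0,-0.85],"fingers":0},{"dp":[0,0,0.2],"delta_rot":[0,0,0],"fingers":0},{"dp":[0,0,0.2],"delta_rot":[0,0,0],"fingers":0}])

```text
clock: 67.85
position: [0.4921, -0.2834, 0.1212]
ee_rot: [0.003, 0.681, 0.732, 0.0]
contact_force: [-0.3, 0.7, -1.9]
width: 0.0581
gripper_force: 76.0
```

servo_tool(moves=[{"dp":[0,0,0],"delta_rot":[0,0,0],"fingers":0},{"dp":[0,0,0],"delta_rot":[0,0,0],"fingers":0},{"dp":[0,0,0],"delta_rot":[0,0,0],"fingers":0}])

```text
clock: 68.15
position: [0.4921, -0.2815, 0.1229]
ee_rot: [0.002, 0.68, 0.733, 0.0]
contact_force: [0.1, -0.2, -0.3]
width: 0.0583
gripper_force: 75.9
```

Run:
```python
from h import *
to((494,-281,72),4)
s=scene('side');print(s['red'])
```

```text
t 68.15 p [ 492.1 -281.5  122.9] xax [-0.075  0.997 -0.003] yax [0.997 0.075 0.003] z [ 0.003 -0.002 -1.   ] q [-0.64  0.42  1.78  0.    0.94 -0.72] F [ 0.1 -0.2 -0.3] w 58.3 g 75.9
shift tool mm [ 0.5  1.8 50.9] units [0.002 0.009 0.255]
turn about tool z, rad 0.006 q6 after -0.71
[(477, -487, 106, 94, -54), (534, -248, 70, 67, -85), (622, -272, 85, 63, -85), (629, 271, 82, 64, -13)]
```

servo_tool(moves=[{"dp":[0,0.01,0.15],"delta_rot":[0,0,0],"fingers":0},{"dp":[0,0,0.1],"delta_rot":[0,0,0],"fingers":0},{"dp":[0,0,0],"delta_rot":[0,0,0],"fingers":0},{"dp":[0,0,0],"delta_rot":[0,0,0],"fingers":0.8},{"dp":[0,0,0],"delta_rot":[0,0,0],"fingers":0.85}])

```text
clock: 68.7
position: [0.4938, -0.2812, 0.0724]
ee_rot: [0.002, 0.68, 0.733, 0.0]
contact_force: [0.4, -0.5, -0.5]
width: 0.0727
gripper_force: 0.0
```

servo_tool(moves=[{"dp":[0,0,0],"delta_rot":[0,0,0],"fingers":0.85},{"dp":[0,0,-0.15],"delta_rot":[0,0,0],"fingers":0.85},{"dp":[0,0,-0.25],"delta_rot":[0,0,0],"fingers":0.92},{"dp":[0,0,-0.25],"delta_rot":[0,0,0],"fingers":0.92},{"dp":[0.226,0.0745,0],"delta_rot":[0,0,0],"fingers":0.92}])

```text
clock: 69.2
position: [0.5082, -0.2409, 0.2087]
ee_rot: [0.01, 0.682, 0.731, 0.001]
contact_force: [1.6, 0.7, 0.4]
width: 0.0784
gripper_force: 0.0
```

servo_tool(moves=[{"dp":[0.226,0.0745,0],"delta_rot":[0,0,0],"fingers":0.92},{"dp":[0.226,0.0745,0],"delta_rot":[0,0,0],"fingers":0.92},{"dp":[0.226,0.0745,0],"delta_rot":[0,0,0],"fingers":0.92},{"dp":[0.226,0.0745,0],"delta_rot":[0,0,0],"fingers":0.92},{"dp":[0.226,0.0745,0],"delta_rot":[0,0,0],"fingers":0.92}])

```text
clock: 69.7
position: [0.5619, -0.0018, 0.2015]
ee_rot: [0.001, 0.68, 0.733, 0.0]
contact_force: [-0.1, -0.2, -0.3]
width: 0.0785
gripper_force: 0.0
```

servo_tool(moves=[{"dp":[0.226,0.0745,0],"delta_rot":[0,0,0],"fingers":0.92},{"dp":[0.226,0.0745,0],"delta_rot":[0,0,0],"fingers":0.92},{"dp":[0.226,0.0745,0],"delta_rot":[0,0,0],"fingers":0.92},{"dp":[0.226,0.0745,0],"delta_rot":[0,0,0],"fingers":0.92},{"dp":[0.226,0.0745,0],"delta_rot":[0,0,0],"fingers":0.92}])

```text
clock: 70.2
position: [0.6192, 0.2293, 0.2014]
ee_rot: [0.0, 0.68, 0.733, 0.0]
contact_force: [1.2, 0.6, 0.9]
width: 0.0786
gripper_force: 0.0
```

servo_tool(moves=[{"dp":[0.226,0.0745,0],"delta_rot":[0,0,0],"fingers":0.92},{"dp":[0,0,0],"delta_rot":[0,0,-1],"fingers":0.92},{"dp":[0,0,0],"delta_rot":[0,0,-1],"fingers":0.92},{"dp":[0,0,0],"delta_rot":[0,0,-1],"fingers":0.92},{"dp":[0,0,0],"delta_rot":[0,0,-1],"fingers":0.92}])

```text
clock: 70.7
position: [0.6304, 0.2738, 0.2011]
ee_rot: [0.0, 0.519, 0.855, 0.0]
contact_force: [-0.6, 0.0, 0.2]
width: 0.0785
gripper_force: 0.0
```

servo_tool(moves=[{"dp":[0,0,0],"delta_rot":[0,0,-1],"fingers":0.92},{"dp":[0,0,0],"delta_rot":[0,0,-1],"fingers":0.92},{"dp":[0,0,0],"delta_rot":[0,0,-1],"fingers":0.92},{"dp":[0,0,0],"delta_rot":[0,0,-1],"fingers":0.92},{"dp":[0,0,0],"delta_rot":[0,0,-1],"fingers":0.92}])

```text
clock: 71.2
position: [0.6305, 0.2735, 0.2012]
ee_rot: [0.0, 0.292, 0.957, 0.0]
contact_force: [0.5, -0.1, 0.4]
width: 0.0783
gripper_force: 0.0
```

servo_tool(moves=[{"dp":[0,0,0],"delta_rot":[0,0,-1],"fingers":0.92},{"dp":[0,0,0],"delta_rot":[0,0,-1],"fingers":0.92},{"dp":[0,0,0],"delta_rot":[0,0,-1],"fingers":0.92},{"dp":[0,0,0],"delta_rot":[0,0,-0.8],"fingers":0.92},{"dp":[0,0,0],"delta_rot":[0,0,0],"fingers":0.92}])

```text
clock: 71.7
position: [0.6305, 0.2735, 0.2012]
ee_rot: [0.0, 0.108, 0.994, 0.0]
contact_force: [-0.3, -0.4, 0.3]
width: 0.0788
gripper_force: 0.0
```

Run:
```python
from h import *
to((631,274,69),77.5)
for n in('side','top'):
    s=scene(n,shot(n,n[0]+'9.png')[0]);print(s['red'],s['white'])
```

```text
t 71.7 p [630.5 273.5 201.2] xax [-0.977  0.214 -0.   ] yax [0.214 0.977 0.   ] z [ 0.  0. -1.] q [ 0.31  0.51  1.4   0.    1.24 -1.05] F [-0.3 -0.4  0.3] w 78.8 g 0.0
shift tool mm [ -0.3   0.6 132.2] units [-0.002  0.003  0.661]
turn about tool z, rad 0.002 q6 after -1.04
[(477, -487, 106, 94, -54), (491, -281, 85, 62, -85), (622, -272, 84, 63, -86), (612, -164, 86, 62, -86), (629, 271, 82, 64, -13)] [(563, -430, 94, 74, 21), (511, 16, 56, 43, 52)]
[(494, -279, 82, 57, -85), (495, -461, 101, 80, 0), (610, 280, 55, 35, 78), (615, -161, 81, 57, -85), (625, -270, 82, 57, -86)] [(727, 464, 122, 33, -72)]
```

View pics/s9.png

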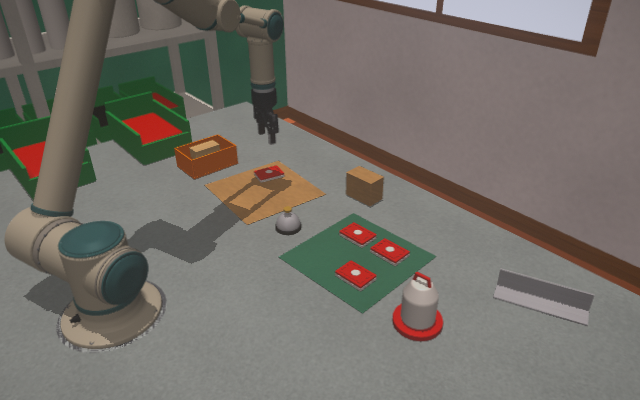

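Three red lids lie on the mat at px (358,234), (390,250) and (356,274). I'll pick the last one.

servo_tool(moves=[{"dp":[0,0,0.25],"delta_rot":[0,0,0],"fingers":0.92},{"dp":[0,0,0.22],"delta_rot":[0,0,0],"fingers":0.92},{"dp":[0,0,0.14],"delta_rot":[0,0,0],"fingers":0.92},{"dp":[0,0,0.05],"delta_rot":[0,0,0],"fingers":0.92},{"dp":[0,0,0],"delta_rot":[0,0,0],"fingers":0.92}])

```text
clock: 72.3
position: [0.63, 0.2733, 0.0675]
ee_rot: [-0.001, 0.108, 0.994, -0.001]
contact_force: [-0.1, -0.3, 0.4]
width: 0.0786
gripper_force: 0.0
```

servo_tool(moves=[{"dp":[0,0,0],"delta_rot":[0,0,0],"fingers":0},{"dp":[0,0,0],"delta_rot":[0,0,0],"fingers":0},{"dp":[0,0,0],"delta_rot":[0,0,0],"fingers":0},{"dp":[0,0,0],"delta_rot":[0,0,0],"fingers":0},{"dp":[0,0,-0.15],"delta_rot":[0,0,0],"fingers":0}])

```text
clock: 72.8
position: [0.6284, 0.2727, 0.0964]
ee_rot: [-0.003, 0.108, 0.994, -0.001]
contact_force: [-0.5, 0.2, -0.5]
width: 0.0581
gripper_force: 77.4
```

servo_tool(moves=[{"dp":[0,0,-0.25],"delta_rot":[0,0,0],"fingers":0},{"dp":[0,0,-0.25],"delta_rot":[0,0,0],"fingers":0},{"dp":[0.023,-0.2335,0],"delta_rot":[0,0,0],"fingers":0},{"dp":[0.023,-0.2335,0],"delta_rot":[0,0,0],"fingers":0},{"dp":[0.023,-0.2335,0],"delta_rot":[0,0,0],"fingers":0}])

```text
clock: 73.3
position: [0.5864, 0.1385, 0.1999]
ee_rot: [0.001, 0.107, 0.994, 0.0]
contact_force: [0.7, -0.8, -2.3]
width: 0.0581
gripper_force: 77.4
```

servo_tool(moves=[{"dp":[0.023,-0.2335,0],"delta_rot":[0,0,0],"fingers":0},{"dp":[0.023,-0.2335,0],"delta_rot":[0,0,0],"fingers":0},{"dp":[0.023,-0.2335,0],"delta_rot":[0,0,0],"fingers":0},{"dp":[0.023,-0.2335,0],"delta_rot":[0,0,0],"fingers":0},{"dp":[0.023,-0.2335,0],"delta_rot":[0,0,0],"fingers":0}])

```text
clock: 73.8
position: [0.5136, -0.0852, 0.1995]
ee_rot: [0.001, 0.108, 0.994, -0.0]
contact_force: [0.4, -0.3, -2.2]
width: 0.0583
gripper_force: 77.4
```

servo_tool(moves=[{"dp":[0.023,-0.2335,0],"delta_rot":[0,0,0],"fingers":0},{"dp":[0.023,-0.2335,0],"delta_rot":[0,0,0],"fingers":0},{"dp":[0,0,0],"delta_rot":[0,0,1],"fingers":0},{"dp":[0,0,0],"delta_rot":[0,0,1],"fingers":0},{"dp":[0,0,0],"delta_rot":[0,0,1],"fingers":0}])

```text
clock: 74.3
position: [0.4852, -0.1736, 0.1993]
ee_rot: [0.0, 0.258, 0.966, -0.0]
contact_force: [-0.5, -0.4, -1.4]
width: 0.0585
gripper_force: 77.4
```

servo_tool(moves=[{"dp":[0,0,0],"delta_rot":[0,0,1],"fingers":0},{"dp":[0,0,0],"delta_rot":[0,0,1],"fingers":0},{"dp":[0,0,0],"delta_rot":[0,0,1],"fingers":0},{"dp":[0,0,0],"delta_rot":[0,0,1],"fingers":0},{"dp":[0,0,0],"delta_rot":[0,0,1],"fingers":0}])

```text
clock: 74.8
position: [0.4854, -0.1728, 0.1993]
ee_rot: [0.0, 0.488, 0.873, 0.0]
contact_force: [0.8, 1.0, -2.2]
width: 0.0582
gripper_force: 77.4
```

servo_tool(moves=[{"dp":[0,0,0],"delta_rot":[0,0,1],"fingers":0},{"dp":[0,0,0],"delta_rot":[0,0,1],"fingers":0},{"dp":[0,0,0],"delta_rot":[0,0,1],"fingers":0},{"dp":[0,0,0],"delta_rot":[0,0,1],"fingers":0},{"dp":[0,0,0],"delta_rot":[0,0,0.8],"fingers":0}])

```text
clock: 75.3
position: [0.4854, -0.1728, 0.1993]
ee_rot: [0.0, 0.681, 0.732, 0.0]
contact_force: [-1.0, -0.5, -0.8]
width: 0.0581
gripper_force: 77.4
```

Run:
```python
from h import *
to((486,-172,72),4)
print(scene('top')['red'])
```

```text
t 75.3 p [ 485.4 -172.8  199.3] xax [-0.071  0.997 -0.   ] yax [0.997 0.071 0.   ] z [ 0. -0. -1.] q [-0.48  0.27  1.79 -0.    1.08 -0.55] F [-1.  -0.5 -0.8] w 58.1 g 77.4
shift tool mm [  0.8   0.6 127.3] units [0.004 0.003 0.636]
turn about tool z, rad 0.001 q6 after -0.55
[(483, -161, 62, 25, -2), (495, -461, 101, 80, 0), (615, -161, 82, 57, -85), (625, -270, 82, 58, -86)]
```

servo_tool(moves=[{"dp":[0,0,0.24],"delta_rot":[0,0,0],"fingers":0},{"dp":[0,0,0.2],"delta_rot":[0,0,0],"fingers":0},{"dp":[0,0,0.13],"delta_rot":[0,0,0],"fingers":0},{"dp":[0,0,0.06],"delta_rot":[0,0,0],"fingers":0},{"dp":[0,0,0],"delta_rot":[0,0,0],"fingers":0}])

```text
clock: 75.85
position: [0.4854, -0.1728, 0.0725]
ee_rot: [-0.001, 0.68, 0.733, -0.0]
contact_force: [-0.6, 0.5, -0.0]
width: 0.0583
gripper_force: 79.8
```

servo_tool(moves=[{"dp":[0,0,0],"delta_rot":[0,0,0],"fingers":0.8},{"dp":[0,0,0],"delta_rot":[0,0,0],"fingers":0.85},{"dp":[0,0,0],"delta_rot":[0,0,0],"fingers":0.85},{"dp":[0,0,-0.15],"delta_rot":[0,0,0],"fingers":0.85},{"dp":[0,0,-0.25],"delta_rot":[0,0,0],"fingers":0.85}])

```text
clock: 76.35
position: [0.4838, -0.172, 0.1515]
ee_rot: [-0.003, 0.68, 0.733, -0.001]
contact_force: [-0.5, 0.3, 0.9]
width: 0.073
gripper_force: 0.0
```

servo_tool(moves=[{"dp":[0,0,-0.25],"delta_rot":[0,0,0],"fingers":0},{"dp":[0.22,0,0],"delta_rot":[0,0,0],"fingers":0},{"dp":[0.22,0,0],"delta_rot":[0,0,0],"fingers":0},{"dp":[0.22,0,0],"delta_rot":[0,0,0],"fingers":0},{"dp":[0.22,0,-0.2],"delta_rot":[0,0,0],"fingers":0}])

```text
clock: 76.85
position: [0.4697, -0.0021, 0.2341]
ee_rot: [-0.004, 0.68, 0.733, -0.002]
contact_force: [1.3, 0.1, -0.4]
width: 0.0006
gripper_force: 0.0
```

servo_tool(moves=[{"dp":[0,0,0],"delta_rot":[0,0,0],"fingers":0},{"dp":[0,0,0],"delta_rot":[0,0,0],"fingers":0},{"dp":[0,0,0],"delta_rot":[0,0,0],"fingers":0}])

```text
clock: 77.15
position: [0.4728, -0.005, 0.2362]
ee_rot: [0.0, 0.68, 0.733, -0.0]
contact_force: [-0.2, -0.4, 0.9]
width: 0.0004
gripper_force: 0.0
```

Run:
```python
from h import *
for n in('side','top'):
    im,d=shot(n,n[0]+'10.png');s=scene(n,im);print(s['red'])
P=cloud('top',d)
for z0,z1,box in((.02,.05,(.45,.6,.42,.52)),(.05,.09,(.45,.6,.42,.52))):
    m=(P[...,2]>z0)&(P[...,2]<z1)&(P[...,0]>box[0])&(P[...,0]<box[1])&(P[...,1]>box[2])&(P[...,1]<box[3])
    print('bin z',z0,m.sum(),np.median(P[m],0) if m.any() else '')
m=(abs(P[...,0]-.502)<.05)&(abs(P[...,1])<.05)&(P[...,2]>.057)&(P[...,2]<.075)
print('plunger',m.sum(),P[m].mean(0) if m.any() else '')
f=np.load('f0.npz');Q=cloud('top',f['d']);m=(abs(Q[...,0]-.502)<.05)&(abs(Q[...,1])<.05)&(Q[...,2]>.058)&(Q[...,2]<.075)
print('plunger0',m.sum(),Q[m].mean(0),Q[m].min(0),Q[m].max(0))
Q=cloud('side',f['d2']);m=(abs(Q[...,0]-.502)<.05)&(abs(Q[...,1])<.05)&(Q[...,2]>.058)&(Q[...,2]<.075)
print('plunger0 side',m.sum(),Q[m].mean(0))
to((502,-1,145),4)
```

```text
[(477, -487, 106, 94, -54), (491, -281, 85, 62, -85), (483, -178, 86, 62, -86), (622, -272, 84, 62, -86), (612, -164, 86, 62, -86)]
[(486, -175, 81, 57, -86), (494, -279, 82, 57, -85), (495, -461, 101, 80, 0), (615, -161, 81, 57, -85), (625, -270, 83, 57, -86)]
bin z 0.02 366 [0.51958876 0.44289414 0.03810164]
bin z 0.05 731 [0.5161585  0.46290916 0.07429994]
plunger 0 
plunger0 45 [0.50165947 0.00094813 0.06448822] [ 0.49260336 -0.00819431  0.05980372] [0.51070277 0.01007007 0.07070921]
plunger0 side 45 [4.99236020e-01 4.06502151e-04 6.26485811e-02]
t 77.25 p [472.7  -5.3 235.7] xax [-0.073  0.997  0.   ] yax [ 0.997  0.073 -0.001] z [-0.001 -0.    -1.   ] q [-0.16  0.18  1.82 -0.    1.15 -0.23] F [-0.1  0.6  0.2] w 0.1 g 0.0
shift tool mm [ 2.2 29.7 90.6] units [0.011 0.149 0.453]
turn about tool z, rad 0.004 q6 after -0.23
```

View pics/s10.png

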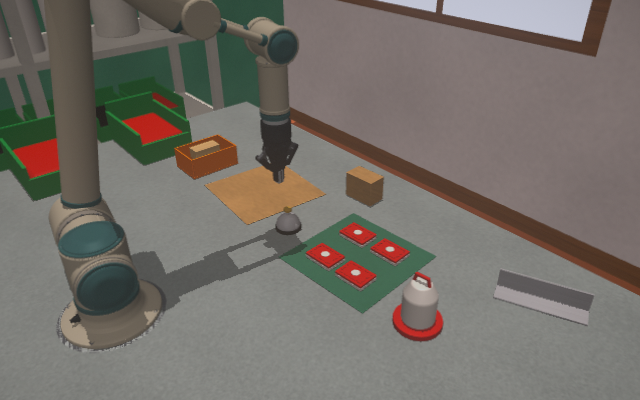

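All four lids are red side up on the mat and both blocks are in the bin (px 205,150). Now the bell.

servo_tool(moves=[{"dp":[0.02,0.145,0],"delta_rot":[0,0,0],"fingers":0},{"dp":[0,0,0.2],"delta_rot":[0,0,0],"fingers":0},{"dp":[0,0,0.2],"delta_rot":[0,0,0],"fingers":0},{"dp":[0,0,0.06],"delta_rot":[0,0,0],"fingers":0},{"dp":[0,0,0],"delta_rot":[0,0,0],"fingers":0}])

```text
clock: 77.75
position: [0.5002, 0.0012, 0.1424]
ee_rot: [-0.002, 0.681, 0.733, -0.002]
contact_force: [-0.6, -0.1, 0.2]
width: 0.0
gripper_force: 0.0
```

servo_tool(moves=[{"dp":[0,0,0.015],"delta_rot":[0,0,0],"fingers":0},{"dp":[0,0,0.015],"delta_rot":[0,0,0],"fingers":0},{"dp":[0,0,0],"delta_rot":[0,0,0],"fingers":0}])

```text
clock: 78.05
position: [0.5022, 0.0017, 0.1395]
ee_rot: [0.001, 0.68, 0.733, 0.001]
contact_force: [-0.4, -0.6, 0.1]
width: 0.0004
gripper_force: 0.0
```

Run:
```python
from h import *
to((501,1,128),4)
```

```text
t 78.05 p [502.2   1.7 139.5] xax [-0.075  0.997 -0.   ] yax [0.997 0.075 0.002] z [ 0.002 -0.    -1.   ] q [-0.14  0.32  1.9   0.    0.92 -0.21] F [-0.4 -0.6  0.1] w 0.4 g 0.0
shift tool mm [-0.6 -1.3 11.5] units [-0.003 -0.006  0.057]
turn about tool z, rad 0.005 q6 after -0.21
```

servo_tool(moves=[{"dp":[0,0,0.02],"delta_rot":[0,0,0],"fingers":0},{"dp":[0,0,0.015],"delta_rot":[0,0,0],"fingers":0},{"dp":[0,0,0.015],"delta_rot":[0,0,0],"fingers":0},{"dp":[0,0,0],"delta_rot":[0,0,0],"fingers":0},{"dp":[0,0,0],"delta_rot":[0,0,0],"fingers":0}])

```text
clock: 78.55
position: [0.5026, 0.0017, 0.129]
ee_rot: [0.001, 0.68, 0.733, 0.001]
contact_force: [1.7, 0.2, 4.4]
width: 0.0001
gripper_force: 2.4
```

servo_tool(moves=[{"dp":[0,0,0.01],"delta_rot":[0,0,0],"fingers":0},{"dp":[0,0,0],"delta_rot":[0,0,0],"fingers":0}])

```text
clock: 78.75
position: [0.5026, 0.0017, 0.1276]
ee_rot: [0.001, 0.68, 0.733, 0.001]
contact_force: [0.8, -0.4, 9.5]
width: -0.0004
gripper_force: 4.8
```

servo_tool(moves=[{"dp":[0,0,0.01],"delta_rot":[0,0,0],"fingers":0},{"dp":[0,0,0],"delta_rot":[0,0,0],"fingers":0}])

```text
clock: 78.95
position: [0.5026, 0.0017, 0.1274]
ee_rot: [0.001, 0.68, 0.733, 0.001]
contact_force: [-2.6, -0.6, 23.0]
width: 0.0001
gripper_force: 11.6
```

The plunger is at its stop: 23 N with no further travel. Retracting.

servo_tool(moves=[{"dp":[0,0,-0.1],"delta_rot":[0,0,0],"fingers":0},{"dp":[0,0,-0.2],"delta_rot":[0,0,0],"fingers":0},{"dp":[0,0,-0.25],"delta_rot":[0,0,0],"fingers":0},{"dp":[0,0,-0.2],"delta_rot":[0,0,0],"fingers":0},{"dp":[0,0,0],"delta_rot":[0,0,0],"fingers":0}])

```text
clock: 79.45
position: [0.5036, 0.0017, 0.2796]
ee_rot: [0.004, 0.68, 0.733, 0.003]
contact_force: [-0.5, -0.3, -0.2]
width: 0.0001
gripper_force: 0.0
```

servo_tool(moves=[{"dp":[0,0,0],"delta_rot":[0,0,0],"fingers":0},{"dp":[0,0,0],"delta_rot":[0,0,0],"fingers":0},{"dp":[0,0,0],"delta_rot":[0,0,0],"fingers":0}])

```text
clock: 79.75
position: [0.5004, 0.002, 0.2724]
ee_rot: [-0.002, 0.68, 0.733, -0.001]
contact_force: [0.4, 0.4, -0.5]
width: 0.0001
gripper_force: 0.0
```

Run:
```python
from h import *
im,d=shot('side');print(scene('side',im)['red']);st()
Q=cloud('side',d);m=(abs(Q[...,0]-.5)<.02)&(abs(Q[...,1])<.02)&(Q[...,2]<.09);print(Q[m][:,2].max())
t,d=shot('top');P=cloud('top',d);m=(P[...,2]>.068)&(P[...,0]>.45)&(P[...,0]<.59)&(P[...,1]>.42)&(P[...,1]<.52);q=P[m];print(len(q),q.min(0),q.max(0),np.median(q,0))
cv2.imwrite('pics/bin.png',cv2.resize(np.hstack([t[200:280,120:200],im[120:200,160:260]])[:,:,::-1],None,fx=4,fy=4))
```

```text
[(477, -487, 106, 94, -54), (491, -281, 85, 63, -85), (483, -178, 86, 62, -86), (622, -272, 84, 63, -86), (612, -164, 86, 62, -86)]
t 79.8 p [500.7   2.  272.6] xax [-0.075  0.997  0.001] yax [ 0.997  0.075 -0.004] z [-0.004  0.001 -1.   ] q [-0.14  0.19  1.71  0.    1.25 -0.21] F [-0.2 -0.8 -0.4] w 0.3 g 0.0
0.0672809840967775
534 [0.45030714 0.42082391 0.06802753] [0.58788153 0.5007485  0.08315629] [0.51365312 0.47329891 0.07542873]
```

View pics/bin.png

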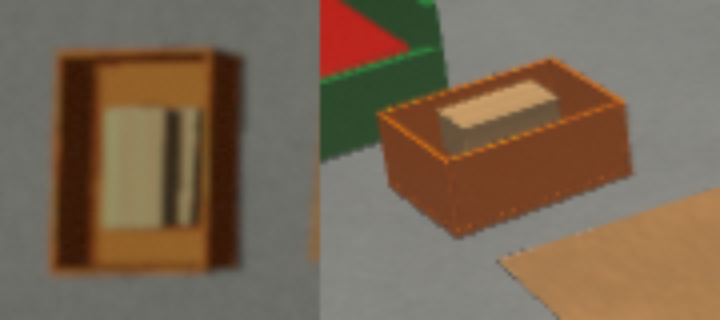

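The upper block rests flat on the lower one, with its underside at about 41 mm, below the 60 mm limit. The plunger is back up, so I'm handing in.

```bash
python3 -c "
from h import *
print(manip.sign_off())"
```

```text
the job is handed in; nothing more can be done
None
```

I handed in the job: all four lids lie red side up on the green mat, both blocks rest stacked in the bin, and the bell was pressed to its stop and came up again; the hand-in call returned no verdict.

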